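# Set up the gas detector test bench

## Task

Get the gas detector test bench ready. First raise the test station's stiff lid, by its knob, until it stands open at about 75 degrees, then lift the two gas detectors up and off their hooks and stand one upright in each of the station's two docking bays. Also push all the gas canisters on the bench, one by one, through the open mouth of the guide rails so that they stand upright in single file, closed up against one another and the end stop; slide them along the bench, never lift them off it, and leave everything else where it is.

Things in the scene. Friction and masses are not known exactly. Their poses are not given: they have to be found in the camera images.
- lane: the fixed guide lane on the bench: two aluminium rails and a steel end stop, open above, no floor. Origin: bench level, centre line, inner face of the stop; y runs along the lane to its open mouth, x across. Rails 58 mm apart inside, straight to y = 265 mm, then flaring to 82 mm apart at y = 295 mm (their end); tops at 68 mm; 95 mm wide overall. Holds five canisters of 52 mm.
- canister1: one of five identical upright silver canisters (some may be absent) with a paper band and brass valve: cylinder 52 mm in diameter to 72 mm up, then a shoulder 36 mm in diameter to 88 mm, valve top at 90 mm; 0.17 to 0.3 kg, smooth: it slides on the bench (friction about 0.35) and is best moved by its lower half. Origin: centre of the underside, z up along its axis.
- canister2: one of five identical upright silver canisters (some may be absent) with a paper band and brass valve: cylinder 52 mm in diameter to 72 mm up, then a shoulder 36 mm in diameter to 88 mm, valve top at 90 mm; 0.17 to 0.3 kg, smooth: it slides on the bench (friction about 0.35) and is best moved by its lower half. Origin: centre of the underside, z up along its axis.
- canister3: one of five identical upright silver canisters (some may be absent) with a paper band and brass valve: cylinder 52 mm in diameter to 72 mm up, then a shoulder 36 mm in diameter to 88 mm, valve top at 90 mm; 0.17 to 0.3 kg, smooth: it slides on the bench (friction about 0.35) and is best moved by its lower half. Origin: centre of the underside, z up along its axis.
- canister4: one of five identical upright silver canisters (some may be absent) with a paper band and brass valve: cylinder 52 mm in diameter to 72 mm up, then a shoulder 36 mm in diameter to 88 mm, valve top at 90 mm; 0.17 to 0.3 kg, smooth: it slides on the bench (friction about 0.35) and is best moved by its lower half. Origin: centre of the underside, z up along its axis.
- canister5: one of five identical upright silver canisters (some may be absent) with a paper band and brass valve: cylinder 52 mm in diameter to 72 mm up, then a shoulder 36 mm in diameter to 88 mm, valve top at 90 mm; 0.17 to 0.3 kg, smooth: it slides on the bench (friction about 0.35) and is best moved by its lower half. Origin: centre of the underside, z up along its axis.
- station: the fixed grey gas detector test station, 185 (x) by 220 (y) mm, 55 mm tall, lid on top. Origin: centre of its underside. x points from its front (towards the robot) to its hinge side; two docking bays lie side by side along its front.
- lid (a joint): the angle of the station's black screen lid in rad: 0 closed, grows as its front edge rises, 1.31 is 75 degrees; stop at 2.0. The hinge is stiff (0.5 N m of friction, about 3 to 4 N at the knob) and the lid stays where it is left. When closed it covers the bays.
- lid_hinge (a point): a point on the lid's hinge axis, at the middle of the station's rear top edge, 57 mm above the bench; the axis runs along the station's y. Its axes are those of the station.
- lid_knob (a point): centre of the lid's knob, an aluminium drum 20 mm in diameter, 30 mm long, axis parallel to the hinge, on a tongue 30 mm in front of the lid's front edge. 215 mm from the hinge; 5 mm above it when closed. Pinch it from above by its flat ends (30 mm); it can turn between the fingers as the lid rises. The lid plate is 220 mm wide, 10 mm thick.
- bay_right (a point): centre of the floor of the docking bay on the station's -y side, 20 mm above the bench. The bay is an open-topped pocket 46 (x) by 72 (y) mm, 35 mm deep. Axes as the station's.
- bay_left (a point): the same for the docking bay on the station's +y side, 110 mm from the other.
- stand: the fixed hook stand: a steel foot 110 by 180 by 12 mm with two rear posts that carry a blue perforated crossbar 165 to 230 mm up (its front 35 mm behind the origin) and two steel hooks. Origin: centre of the foot's underside; the hooks point along its -x axis.
- hook_right (a point): point on top of the hook arm on the stand's -y side, where the hanger rests, 210 mm above the bench. The arm is 8 mm thick, level along the stand's x; its tip, 11 to 19 mm out (-x), turns up 12 mm above the arm's top. To come off, a detector must be raised by 12 to 28 mm (20 is best), then drawn out along -x by 35 mm or more.
- hook_left (a point): the same for the hook on the stand's +y side, 110 mm from the other.
- detector1: one of two equal black gas detectors on the hooks: body 30 (x) by 56 (y) by 80 mm tall, flat underside; on top a hanger plate 12 (x) by 40 (y) mm, from 80 to 150 mm up, with a window 28 mm wide from 80 to 116 mm for the hook. Grip the solid part (116 to 150 mm) from above, fingers closing along y. Origin: centre of the underside, z up; it hangs 116 mm below the hook arm's top.
- detector2: one of two equal black gas detectors on the hooks: body 30 (x) by 56 (y) by 80 mm tall, flat underside; on top a hanger plate 12 (x) by 40 (y) mm, from 80 to 150 mm up, with a window 28 mm wide from 80 to 116 mm for the hook. Grip the solid part (116 to 150 mm) from above, fingers closing along y. Origin: centre of the underside, z up; it hangs 116 mm below the hook arm's top.
- spanner: bystander: steel spanner, 150 mm, lying on the bench; leave alone.
- screwdriver: bystander: screwdriver, 190 mm, lying; leave alone.
- mallet: bystander: hammer, 220 mm, lying behind the lane; leave alone.
- tape_measure: bystander: grey tape measure, 62 by 34 by 60 mm; leave alone.
- earplug_tin: bystander: flat round steel tin, 48 mm across, 22 mm tall, near the station's right side; leave alone.
- mug: bystander: white mug, 80 mm across, 90 mm tall, behind the lane; leave alone.
- tape_roll: bystander: black roll of tape lying flat, 90 mm across, 24 mm tall; leave alone.
Things that resemble listed ones, but are neither listed nor needed, are in the scene too. What is shaped like the canister5 but purple is not meant. Leave any purple or turquoise look-alike of the canister3 alone.

How it is judged:
On the way, in this order (a step that is already met when the one before it is completed fails the run):
1. the lid stands open at 67 to 83 degrees (value of joint lid between 1.17 and 1.45 rad), for 0.3 s.
2. both detectors stand upright on the floors of the two docking bays, one in each, with the lid still open at 67 to 83 degrees (all of step 1 and (((horizontal distance between detector1 and bay_left below 0.016 m and z of detector1 in the frame of bay_left below 0.006 m and angle between detector1's own z axis and vertical below 0.12 rad and linear speed of detector1 below 0.02 m/s) and (horizontal distance between detector2 and bay_right below 0.016 m and z of detector2 in the frame of bay_right below 0.006 m and angle between detector2's own z axis and vertical below 0.12 rad and linear speed of detector2 below 0.02 m/s)) or ((horizontal distance between detector1 and bay_right below 0.016 m and z of detector1 in the frame of bay_right below 0.006 m and angle between detector1's own z axis and vertical below 0.12 rad and linear speed of detector1 below 0.02 m/s) and (horizontal distance between detector2 and bay_left below 0.016 m and z of detector2 in the frame of bay_left below 0.006 m and angle between detector2's own z axis and vertical below 0.12 rad and linear speed of detector2 below 0.02 m/s)))), for 0.3 s.
At the end, for the whole second after the job is handed in: Lid at 67 to 83 degrees; a detector upright on the floor of each bay, within 16 mm of its centre; every canister upright between the rails (12 mm of the centre line), in one closed file: the first within 8 mm of the stop, no gap over 8 mm; all at rest (all of step 2 and (y of canister1 in the frame of lane between 0.019 and 0.034 m or y of canister2 in the frame of lane between 0.019 and 0.034 m or y of canister3 in the frame of lane between 0.019 and 0.034 m or y of canister4 in the frame of lane between 0.019 and 0.034 m or y of canister5 in the frame of lane between 0.019 and 0.034 m) and (y of canister1 in the frame of lane between 0.071 and 0.089 m or y of canister2 in the frame of lane between 0.071 and 0.089 m or y of canister3 in the frame of lane between 0.071 and 0.089 m or y of canister4 in the frame of lane between 0.071 and 0.089 m or y of canister5 in the frame of lane between 0.071 and 0.089 m) and (y of canister1 in the frame of lane between 0.123 and 0.144 m or y of canister2 in the frame of lane between 0.123 and 0.144 m or y of canister3 in the frame of lane between 0.123 and 0.144 m or y of canister4 in the frame of lane between 0.123 and 0.144 m or y of canister5 in the frame of lane between 0.123 and 0.144 m) and x of canister1 in the frame of lane between -0.012 and 0.012 m and y of each of canister1, canister2, canister3, canister4, canister5 in the frame of lane below 0.254 m and height (world z) of each of canister1, canister2, canister3, canister4, canister5 below 0.008 m and angle between each of canister1, canister2, canister3, canister4, canister5's own z axis and vertical below 0.12 rad and linear speed of each of canister1, canister2, canister3, canister4, canister5 below 0.02 m/s and (horizontal distance between canister1 and canister2 below 0.06 m or horizontal distance between canister1 and canister3 below 0.06 m or horizontal distance between canister1 and canister4 below 0.06 m or horizontal distance between canister1 and canister5 below 0.06 m) and x of canister2 in the frame of lane between -0.012 and 0.012 m and (horizontal distance between canister2 and canister1 below 0.06 m or horizontal distance between canister2 and canister3 below 0.06 m or horizontal distance between canister2 and canister4 below 0.06 m or horizontal distance between canister2 and canister5 below 0.06 m) and x of canister3 in the frame of lane between -0.012 and 0.012 m and (horizontal distance between canister3 and canister1 below 0.06 m or horizontal distance between canister3 and canister2 below 0.06 m or horizontal distance between canister3 and canister4 below 0.06 m or horizontal distance between canister3 and canister5 below 0.06 m) and x of canister4 in the frame of lane between -0.012 and 0.012 m and (horizontal distance between canister4 and canister1 below 0.06 m or horizontal distance between canister4 and canister2 below 0.06 m or horizontal distance between canister4 and canister3 below 0.06 m or horizontal distance between canister4 and canister5 below 0.06 m) and x of canister5 in the frame of lane between -0.012 and 0.012 m and (horizontal distance between canister5 and canister1 below 0.06 m or horizontal distance between canister5 and canister2 below 0.06 m or horizontal distance between canister5 and canister3 below 0.06 m or horizontal distance between canister5 and canister4 below 0.06 m)); the robot touches nothing.
It fails at once if a canister is lifted off the bench (more than 40 mm) (height (world z) of any of canister1, canister2, canister3, canister4, canister5 above 0.04 m).
It fails at once if a bystander is moved more than 40 mm (distance of any of spanner, screwdriver, mallet, tape_measure, earplug_tin, mug, tape_roll from where it was at the start of the episode above 0.04 m).
Of canister1, canister2, canister3, canister4, canister5 only 3 to 5 are there at a start; the rules pass over those that are not, and their reading is None.
At some moment in a run one of canister1, canister2, canister3, canister4, canister5 may be knocked a few centimetres aside while the robot is not near it.
It also fails if it takes over 210 s, if anything falls off the work surface, if the arm or the gripper's body presses on something with over 40 N, if the wrist force passes 120 N, or if a joint passes its speed limit or range.

## Robot

A 7-joint arm with a two-finger parallel gripper is mounted at the origin on the work surface. World frame = base frame: x ahead of the robot, y to its left, z up, the work surface at z = 0. Lengths are in m, angles in rad, forces in N, time in s.
With the tool pointing down it reaches from about 0.4 to 0.85 m from the base axis. Payload 10.4 kg.
Tool frame: the origin (TCP) lies between the finger pads; the fingertips stand 19 mm ahead of it and the grasp point (between the pads) is the TCP; z points along the fingers, y is the line along which they close (so a half turn about z gives the same grasp; the last joint's range is limited). The gripper opens to 85 mm and grips with 20 to 120 N. Pads are 22 mm wide; open, the fingers measure 114 mm over their backs; the gripper's body (76 mm by 85 mm) begins 54 mm behind the grasp point. The pads swing forward as they close: fully open they stand 13 mm farther back than shut.
Start: joints at [1.088, 0.332, -0.065, 1.46, 0.022, 1.35, -0.088], TCP at [0.277, -0.56, 0.25] pointing down, gripper open.
Joint ranges: [-2.6, 2.6], [-0.5, 2.12], [-1.47, 1.34], [0.16, 2.42], [-1.27, 4.41], [0.06, 2.06], [-2.6, 2.6]. Speed limits (rad/s): [2.22, 2.22, 2.79, 2.79, 3.14, 3.14, 3.14].

## Interface

Orientations are given as a rotation vector (axis times angle).
In Python, from plant import sense, grab_frame, camera_params, sign_off gives the robot as it stands.
- The arm moves only by the shell command python3 -m handwheel 'ROWS' [OPENING] [FORCE]. ROWS is JSON, a list of rows, each a list of 6 numbers: the shift along the tool's x, y, z in m, then the turn, a rotation vector about the tool's x, y, z in degrees. A call has 1 to 10 rows; each row is the pose to reach, as a shift and turn from the pose commanded when the call began, along the tool's axes at that moment; what a row does not reach only later rows make up. A row lasts 1/12 s, in which the tool goes at most 41.7 mm and 7.16 degrees, less where a joint would pass 70% of its speed; a pose out of reach is approached as far as the arm can. A call with a gripper value outside its range is refused whole. OPENING is the opening, from 0 (shut) to 1 (fully open), set as the call begins (- or left out, the last holds). The fingers move at their own pace and stop on an object; FORCE is the grip in N (left out, the last holds). Time passes only in rows, so rows that repeat a pose let the fingers close. It gives the time, the measured TCP pose, the force, the opening and the grip force at its end, in the units of the state.
- sense(): the state, without advancing time (a new reading comes with each control period).
- grab_frame(name): name is "scene" or "top" or "wrist"; returns (picture, depth): 480x640x3 uint8, red, green, blue; 480x640 float32, m along the optical axis (not along the pixel's ray), 0 where there is no reading.
- camera_params(name): a dict with "K" (3x3 intrinsics, pixels), "cam_to_world" (4x4, takes a point from camera to world coordinates). Camera axes: x right, y down, z forward; pixel columns grow to the right and rows downward; lengths in m; the calibration is good to about 2 mm. A picture is of the moment at which its call begins: read the wrist's pose just before it. camera_params takes no time and is no camera call; for the wrist camera it gives the pose at the moment of the call.
- sign_off(): hands the job in; it is judged then, once.
The state is a dict: "time": time; "q": joint angles; "qvel": joint speeds; "joint_torque": joint torques, N m; "eef_pos": TCP position; "eef_rot": TCP orientation; "wrist_force": force on the tool from outside, world axes, zero at the start; "torque": the same for the moment, N m; "finger_gap": finger opening in m; "finger_force": force on a finger pad.
Only numpy, scipy, OpenCV 4.12 (cv2) and the standard library are available. Lean on these libraries where they do the work, as an engineer would, in place of code of your own. Each camera call takes 0.05 s, during which the arm holds its last target. There are 200 camera calls.

## Working session

There is one attempt and no reset: what is moved stays moved. The work goes in short steps, Python scripts to look and compute and a shell command to move; the robot and the scene stay as the last step left them, time stands still between calls to the robot, and variables do not carry over. Pictures are saved under pics/ and viewed, at most 14 in all, crops included, and the job is handed in when it is done.

```bash
ls; mkdir -p pics; cat > h.py <<'E'
import numpy as np, cv2
from scipy.spatial.transform import Rotation as R
from plant import sense, grab_frame, camera_params
def shot(n,f=None):
    cp=camera_params(n); im,d=grab_frame(n)
    if f: cv2.imwrite('pics/'+f,im[:,:,::-1])
    return im,d,np.array(cp['K']),np.array(cp['cam_to_world'])
def cloud(d,K,T):
    v,u=np.mgrid[:480,:640]
    P=np.stack([(u-K[0,2])/K[0,0]*d,(v-K[1,2])/K[1,1]*d,d],-1)
    W=P@T[:3,:3].T+T[:3,3]; W[d==0]=np.nan
    return W
def ray(u,v,K,T,z):
    r=T[:3,:3]@np.array([(u-K[0,2])/K[0,0],(v-K[1,2])/K[1,1],1]); o=T[:3,3]
    return o+r*(z-o[2])/r[2]
E
python3 - <<'E'
from h import *
for n in ('scene','top'):
    im,d,K,T=shot(n,n+'0.png'); np.savez(n+'0.npz',im=im,d=d,K=K,T=T); print(n,K.round(1).tolist(),T.round(3).tolist())
s=sense(); print({k:np.round(v,3).tolist() for k,v in s.items()})
print(R.from_rotvec(s['eef_rot']).as_matrix().round(3))
E
```

```text
pics
scene [[496.5, 0.0, 312.6], [0.0, 496.5, 239.6], [0.0, 0.0, 1.0]] [[-0.523, 0.701, -0.484, 1.065], [0.852, 0.423, -0.309, 0.358], [-0.012, -0.574, -0.819, 1.04], [0.0, 0.0, 0.0, 1.0]]
top [[472.7, 0.0, 316.5], [0.0, 472.7, 231.2], [0.0, 0.0, 1.0]] [[-0.02, -0.997, 0.075, 0.405], [-1.0, 0.021, 0.014, -0.013], [-0.015, -0.075, -0.997, 1.316], [0.0, 0.0, 0.0, 1.0]]
{'time': 0.1, 'q': [1.088, 0.333, -0.065, 1.461, 0.022, 1.35, -0.088], 'qvel': [0.0, -0.006, -0.0, -0.0, -0.001, 0.001, -0.001], 'joint_torque': [0.001, -62.674, 0.049, -39.243, 0.016, 0.007, 0.0], 'eef_pos': [0.277, -0.56, 0.25], 'eef_rot': [-3.058, -0.716, 0.001], 'wrist_force': [-0.636, 0.412, -0.667], 'torque': [-0.018, 0.009, 0.03], 'finger_force': 0.0, 'finger_gap': 0.085}
[[ 0.896  0.444 -0.001]
 [ 0.444 -0.896  0.001]
 [-0.    -0.001 -1.   ]]
```

View pics/scene0.png

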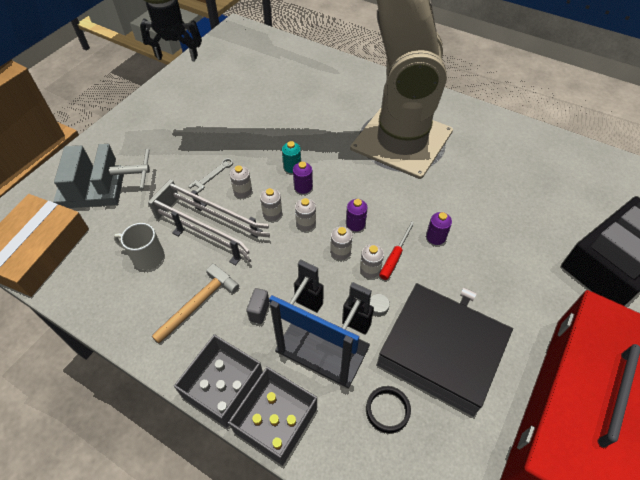

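View pics/top0.png

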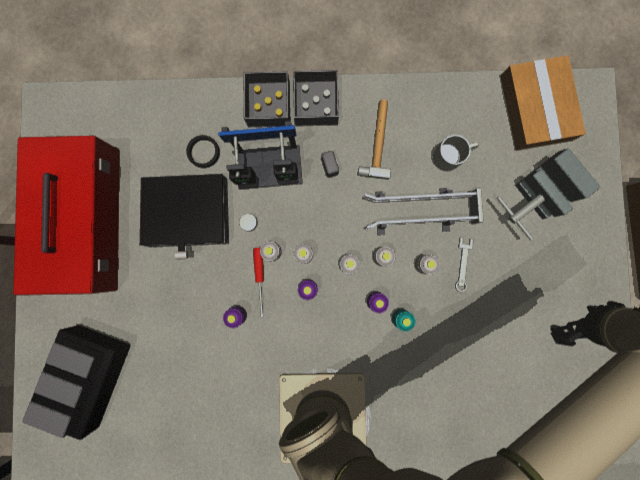

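Top view: the silver canisters (wanted) are at about (270,252), (303,255), (348,263), (384,256) and (427,264). The look-alikes to avoid are purple at (234,317), (307,289) and (378,302), and turquoise at (404,320). The lane runs (370..482, 190..230) with its mouth on the left, at world +y. The station is at (184,210) with its knob at (181,253), and the detectors hang at (243,172) and (285,170).

```bash
cat > m.py <<'E'
from h import *
def cans(im,K,T,n='top'):
    # brass valves -> points at z=.09, classified by ring colour around
    hsv=cv2.cvtColor(im,cv2.COLOR_RGB2HSV); m=cv2.inRange(hsv,(18,90,90),(36,255,255))
    c,l,st,ce=cv2.connectedComponentsWithStats(m); o=[]
    for i in range(1,c):
        if st[i,4]<12: continue
        u,v=ce[i]; p=ray(u,v,K,T,.09)
        ring=np.zeros(m.shape,np.uint8); cv2.circle(ring,(int(u),int(v)),9,1,3)
        s=np.median(hsv[ring>0][:,1]); h=np.median(hsv[ring>0][:,0])
        o.append((p[:2].round(4).tolist(),int(st[i,4]),int(s),int(h),(int(u),int(v))))
    return o
if __name__=='__main__':
    D=np.load('top0.npz'); im,d,K,T=[D[k] for k in('im','d','K','T')]
    for o in cans(im,K,T): print(o)
    S=np.load('scene0.npz'); print('scene')
    for o in cans(S['im'],S['K'],S['T']): print(o)
    W=cloud(d,K,T); g=W[...,2]
    def reg(u0,v0,u1,v1,z0,z1):
        w=W[v0:v1,u0:u1].reshape(-1,3); return w[(w[:,2]>z0)&(w[:,2]<z1)]
    def rect(p,name):
        r=cv2.minAreaRect(p[:,:2].astype(np.float32)*1000); print(name,len(p),np.round(r[0],1),np.round(r[1],1),round(r[2],2),'z',np.median(p[:,2]).round(4))
    rect(reg(125,160,240,249,.045,.075),'lid')
    rect(reg(170,246,195,262,.04,.09),'knob')
    rect(reg(360,180,490,240,.06,.08),'lane tops')
    rect(reg(215,115,310,200,.225,.26),'hangers+'); 
    rect(reg(228,160,260,200,.232,.26),'hangerL'); rect(reg(262,160,305,200,.232,.26),'hangerR')
    rect(reg(215,115,310,145,.215,.24),'crossbar')
    rect(reg(215,140,310,200,.005,.02),'foot')
    cr=im[110:270,120:500]; cv2.imwrite('pics/c1.png',cv2.resize(cr,None,fx=2.1,fy=2.1,interpolation=cv2.INTER_CUBIC)[:,:,::-1])
E
python3 m.py
```

```text
([0.8825, 0.1555], 36, 14, 15, (256, 88))
([0.8661, 0.0982], 36, 12, 15, (278, 93))
([0.8501, 0.1269], 38, 12, 15, (267, 99))
([0.7955, -0.176], 54, 28, 23, (382, 117))
([0.8341, 0.1556], 38, 12, 18, (256, 106))
([0.818, 0.0986], 34, 12, 17, (278, 111))
([0.45, 0.1302], 46, 23, 14, (268, 250))
([0.4414, 0.0423], 42, 22, 17, (302, 252))
([0.4294, -0.1739], 41, 22, 18, (385, 255))
([0.4109, -0.0804], 40, 21, 16, (349, 263))
([0.4063, -0.2888], 46, 22, 16, (430, 263))
([0.3457, 0.0322], 41, 142, 140, (306, 290))
([0.3082, -0.1532], 44, 143, 140, (379, 303))
([0.2772, 0.2283], 47, 140, 140, (231, 318))
([0.2606, -0.2203], 43, 178, 86, (406, 321))
scene
([-0.1426, -0.8846], 227, 116, 19, (194, 4))
([-0.1987, -0.8048], 113, 90, 19, (222, 3))
([0.1376, -0.9866], 757, 52, 19, (116, 36))
([0.1285, -0.7615], 137, 25, 24, (169, 55))
([0.2635, -0.2175], 39, 22, 30, (290, 143))
([0.3113, -0.1504], 42, 166, 88, (301, 164))
([0.409, -0.2856], 41, 19, 24, (238, 168))
([0.4324, -0.1707], 46, 19, 23, (269, 191))
([0.4138, -0.0778], 48, 19, 22, (304, 201))
([0.3492, 0.0343], 41, 22, 86, (357, 202))
([0.2803, 0.2308], 47, 22, 30, (442, 215))
([0.4444, 0.0443], 51, 20, 17, (341, 230))
([0.452, 0.1322], 57, 19, 18, (373, 248))
([0.8278, -0.146], 124, 67, 18, (173, 318))
([0.8566, 0.1232], 72, 7, 6, (270, 396))
([0.9044, 0.1235], 76, 7, 8, (256, 418))
([0.8885, 0.1515], 77, 7, 6, (273, 418))
([0.8727, 0.1794], 78, 7, 6, (290, 419))
([0.9201, 0.1795], 79, 7, 8, (276, 442))
lid 2783 [564.3 363.2] [186.2 222.6] 1.31 z 0.071
knob 106 [450.5 360.1] [33.8 30.3] 4.44 z 0.0857
lane tops 857 [ 553.6 -280.6] [ 91.3 309. ] 1.42 z 0.0686
hangers+ 640 [688.6 136.9] [107.5 179.4] 3.47 z 0.2318
hangerL 101 [638.3 185.2] [12.9 36.6] 3.04 z 0.2435
hangerR 107 [646.   77.4] [12.6 38.7] 0.24 z 0.244
crossbar 510 [731.2 139.5] [ 22.4 179.4] 3.38 z 0.23
foot 1794 [680.6 155.3] [265.2 169.5] 88.59 z 0.0124
```

View pics/c1.png

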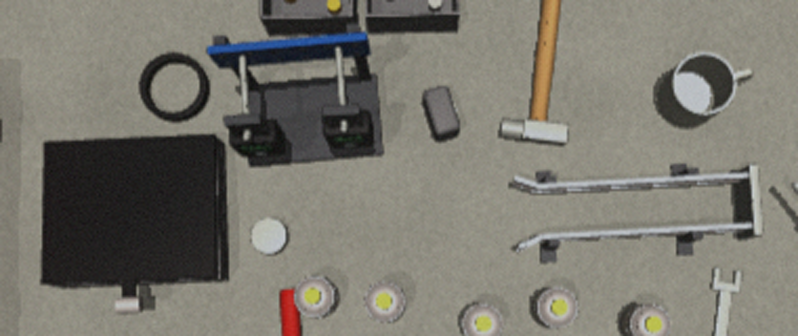

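Close crop check: the five paper-banded silver cans with brass valves are the targets. The knob is at about crop (128,304), and the two hangers are on the hooks at (256,125) and (345,118). Next I bring the tool to world-aligned yaw and move above the knob.

```bash
python3 -m handwheel '[[0.27,-0.156,0,0,0,26.4],[0.27,-0.156,0,0,0,26.4],[0.27,-0.156,0,0,0,26.4],[0.27,-0.156,0,0,0,26.4],[0.27,-0.156,0,0,0,26.4],[0.27,-0.156,0,0,0,26.4],[0.27,-0.156,0,0,0,26.4],[0.27,-0.156,0,0,0,26.4],[0.27,-0.156,0,0,0,26.4],[0.27,-0.156,0,0,0,26.4]]' 1
python3 -m handwheel '[[-0.02,-0.36,0,0,0,0],[-0.02,-0.36,0,0,0,0],[-0.02,-0.36,0,0,0,0],[-0.02,-0.36,0,0,0,0],[-0.02,-0.36,0,0,0,0],[-0.02,-0.36,0,0,0,0],[-0.02,-0.36,0,0,0,0],[-0.02,-0.36,0,0,0,0],[-0.02,-0.36,0,0,0,0],[-0.02,-0.36,0,0,0,0]]'
python3 -m handwheel '[[0.01,-0.3,0,0,0,0],[0.01,-0.3,0,0,0,0],[0.01,-0.3,0,0,0,0],[0.01,-0.3,0,0,0,0],[0.01,-0.3,0,0,0,0],[0.01,-0.3,0,0,0,0],[0.01,-0.3,0,0,0,0],[0.01,-0.3,0,0,0,0],[0.01,-0.3,0,0,0,0],[0.01,-0.3,0,0,0,0]]'
python3 - <<'E'
from h import *
im,d,K,T=shot('wrist','w1.png'); np.savez('w1.npz',im=im,d=d,K=K,T=T)
s=sense(); print(s['eef_pos'],R.from_rotvec(s['eef_rot']).as_matrix().round(3).tolist(),T.round(3).tolist(),K[0])
E
```

```text
time: 0.93
eef_pos: [0.4508, -0.2991, 0.2501]
eef_rot: [-3.141, -0.004, 0.001]
wrist_force: [-0.0, -0.9, 0.2]
finger_gap: 0.0852
finger_force: 0.0
time: 1.77
eef_pos: [0.43, 0.0639, 0.2507]
eef_rot: [-3.141, -0.007, -0.001]
wrist_force: [-0.7, -0.3, 0.1]
finger_gap: 0.0855
finger_force: 0.0
time: 2.6
eef_pos: [0.4417, 0.3583, 0.2495]
eef_rot: [3.141, -0.003, -0.002]
wrist_force: [0.2, -0.5, 0.0]
finger_gap: 0.0853
finger_force: 0.0
[0.44198694 0.35754522 0.24972077] [[1.0, -0.003, -0.0], [-0.003, -1.0, -0.001], [-0.0, 0.001, -1.0]] [[-0.002, -0.964, -0.266, 0.51], [-1.0, 0.002, -0.0, 0.359], [0.001, 0.266, -0.964, 0.373], [0.0, 0.0, 0.0, 1.0]] [349.0696474    0.         326.37094821]
```

View pics/w1.png

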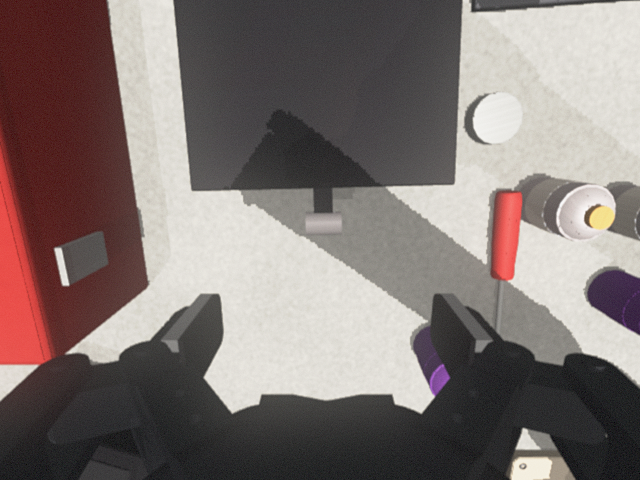

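The wrist view shows the knob at (323,223) and the lid front edge at row ~187. The screwdriver handle is right beside the nearest canister.

```bash
python3 - <<'E'
from h import *
D=np.load('w1.npz'); im,d,K,T=[D[k] for k in('im','d','K','T')]
W=cloud(d,K,T)
print(ray(323,223,K,T,.064),W[205:240:4,323].round(4).tolist())
print('ends',ray(305,223,K,T,.064),ray(342,223,K,T,.064))
for u in(200,250,400,450): print(W[150,u].round(4),W[180,u].round(4),ray(u,188.5,K,T,.06).round(4))
E
```

```text
[0.44053735 0.36175509 0.064     ] [[0.4602, 0.3615, 0.0827], [0.4571, 0.3615, 0.0842], [0.4535, 0.3615, 0.0834], [0.4508, 0.3615, 0.087], [0.4479, 0.3615, 0.0894], [0.4445, 0.3615, 0.0893], [0.4411, 0.3615, 0.0894], [0.4371, 0.3616, 0.0872], [0.4105, 0.3624, 0.0007]]
ends [0.44057754 0.37805984 0.064     ] [0.44049492 0.34454325 0.064     ]
[nan nan nan] [0.4811 0.463  0.0818] [0.4715 0.4715 0.06  ]
[0.505  0.4207 0.0797] [0.481  0.4218 0.0814] [0.4714 0.4269 0.06  ]
[0.5047 0.2989 0.0808] [0.4809 0.2981 0.0833] [0.471  0.2928 0.06  ]
[0.5046 0.2578 0.0792] [0.4806 0.2563 0.0812] [0.4709 0.2481 0.06  ]
```

```bash
python3 -m handwheel '[[0.001,-0.004,0.04,0,0,0],[0.001,-0.004,0.08,0,0,0],[0.001,-0.004,0.12,0,0,0],[0.001,-0.004,0.15,0,0,0],[0.001,-0.004,0.17,0,0,0],[0.001,-0.004,0.17,0,0,0],[0.001,-0.004,0.17,0,0,0]]'
python3 -m handwheel '[[0,0,0,0,0,0],[0,0,0,0,0,0],[0,0,0,0,0,0],[0,0,0,0,0,0],[0,0,0,0,0,0],[0,0,0,0,0,0],[0,0,0,0,0,0],[0,0,0,0,0,0]]' 0.1 40
```

```text
time: 3.23
eef_pos: [0.4425, 0.3616, 0.0804]
eef_rot: [3.14, -0.005, -0.0]
wrist_force: [0.3, 0.3, 0.8]
finger_gap: 0.0853
finger_force: 0.0
time: 3.9
eef_pos: [0.4421, 0.3611, 0.08]
eef_rot: [3.137, -0.003, -0.001]
wrist_force: [-1.1, -9.6, 2.4]
finger_gap: 0.029
finger_force: 43.5
```

```bash
python3 -m handwheel '[[0.002,0,-0.013,0,0,0],[0.0045,0,-0.026,0,0,0],[0.008,0,-0.039,0,0,0],[0.012,0,-0.051,0,0,0],[0.017,0,-0.0635,0,0,0],[0.0225,-0.0005,-0.075,0,0,0],[0.029,-0.0005,-0.087,0,0,0],[0.036,-0.001,-0.098,0,0,0],[0.044,-0.001,-0.1085,0,0,0],[0.052,-0.001,-0.119,0,0,0]]'
python3 -m handwheel '[[0.009,0,-0.0095,0,0,0],[0.0185,0,-0.0185,0,0,0],[0.0285,-0.0005,-0.027,0,0,0],[0.039,-0.001,-0.035,0,0,0],[0.0505,-0.001,-0.042,0,0,0],[0.062,-0.0015,-0.0485,0,0,0],[0.0735,-0.002,-0.0545,0,0,0],[0.0855,-0.002,-0.0595,0,0,0],[0.098,-0.0025,-0.0635,0,0,0],[0.111,-0.0025,-0.067,0,0,0]]'
python3 -m handwheel '[[0,0,0,0,0,0],[0,0,0,0,0,0],[0,0,0,0,0,0]]'
```

```text
time: 4.73
eef_pos: [0.4937, 0.3621, 0.199]
eef_rot: [3.137, -0.003, -0.003]
wrist_force: [1.7, -4.6, -8.9]
finger_gap: 0.0293
finger_force: 40.1
time: 5.57
eef_pos: [0.605, 0.3645, 0.2667]
eef_rot: [3.138, -0.003, -0.003]
wrist_force: [-4.4, -7.9, -0.2]
finger_gap: 0.0291
finger_force: 39.5
time: 5.82
eef_pos: [0.6058, 0.3646, 0.2669]
eef_rot: [3.139, -0.005, 0.001]
wrist_force: [0.9, -8.7, 1.1]
finger_gap: 0.0291
finger_force: 40.3
```

```bash
python3 -m handwheel '[[0,0,0,0,0,0],[0,0,0,0,0,0],[0,0,0,0,0,0],[0,0,-0.03,0,0,0],[0,0,-0.07,0,0,0],[-0.01,0,-0.1,0,0,0],[-0.05,0,-0.11,0,0,0],[-0.09,0,-0.11,0,0,0],[-0.13,0,-0.11,0,0,0],[-0.17,0,-0.11,0,0,0]]' 1
python3 -m handwheel '[[0,0,0,0,0,0],[0,0,0,0,0,0],[0,0,0,0,0,0]]'
python3 - <<'E'
from h import *
im,d,K,T=shot('wrist','w2.png'); np.savez('w2.npz',im=im,d=d,K=K,T=T)
W=cloud(d,K,T); L=W[(W[...,2]>.12)&(W[...,2]<.24)&(W[...,1]>.27)&(W[...,1]<.46)&(W[...,0]>.55)]
p=np.polyfit(L[:,0],L[:,2],1) if len(L) else 0; print(len(L),p,np.degrees(np.arctan(p[0])) if len(L) else 0, T.round(3).tolist())
E
```

```text
time: 6.65
eef_pos: [0.4324, 0.3675, 0.3765]
eef_rot: [-3.141, 0.001, -0.001]
wrist_force: [0.3, 0.5, 0.5]
finger_gap: 0.0853
finger_force: 0.0
time: 6.9
eef_pos: [0.435, 0.367, 0.3769]
eef_rot: [-3.141, 0.002, -0.002]
wrist_force: [0.0, -0.3, -0.1]
finger_gap: 0.0854
finger_force: 0.0
0 0 0 [[-0.001, -0.965, -0.264, 0.503], [-1.0, 0.001, 0.001, 0.367], [-0.0, 0.264, -0.965, 0.5], [0.0, 0.0, 0.0, 1.0]]
```

View pics/w2.png

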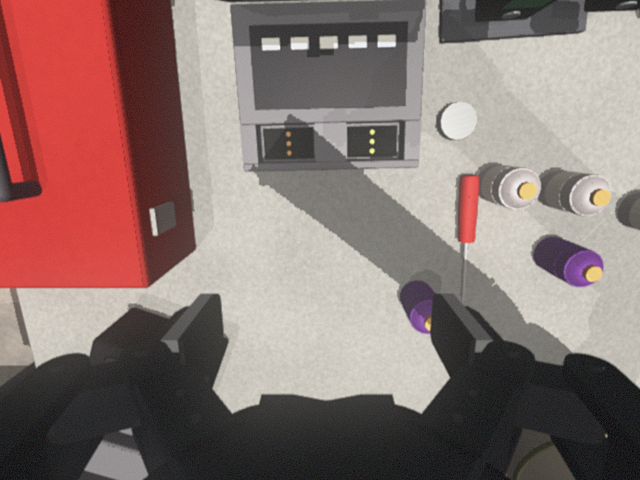

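The lid is open. The bays show as dark pockets at about (262–314, 125–160) for the left and (347–400, 122–159) for the right. Next: measure the bay floors and take a detector close-up.

```bash
python3 -m handwheel '[[0.03,0.04,0,0,0,0],[0.06,0.08,0,0,0,0],[0.09,0.12,0,0,0,0],[0.11,0.16,0,0,0,0],[0.11,0.2,0,0,0,0],[0.11,0.235,0,0,0,0],[0.11,0.235,0,0,0,0],[0.11,0.235,0,0,0,0],[0.11,0.235,0,0,0,0]]'
python3 - <<'E'
from h import *
def rect(p,name):
    r=cv2.minAreaRect(p[:,:2].astype(np.float32)*1000); print(name,len(p),np.round(r[0],1),np.round(r[1],1),round(r[2],2),'z',np.median(p[:,2]).round(4))
D=np.load('w2.npz'); im,d,K,T=[D[k] for k in('im','d','K','T')]
W=cloud(d,K,T)
for n,(u0,u1) in {'left':(250,325),'right':(335,412)}.items():
    w=W[115:168,u0:u1].reshape(-1,3); rect(w[(w[:,2]<.03)&(w[:,2]>.012)],n+' floor')
w=W[115:168,225:430].reshape(-1,3); rect(w[(w[:,2]>.048)&(w[:,2]<.062)],'top front')
for u,v in((262,126),(314,124),(262,160),(314,158),(347,123),(400,122),(347,160),(402,159)): print((u,v),ray(u,v,K,T,.055)[:2].round(4))
im,d,K,T=shot('wrist','w3.png'); W=cloud(d,K,T)
w=W.reshape(-1,3)
for y0,y1 in((.13,.24),(.02,.13)):
    k=w[(w[:,2]>.238)&(w[:,2]<.25)&(w[:,0]>.6)&(w[:,0]<.67)&(w[:,1]>y0)&(w[:,1]<y1)]; rect(k,'hanger') if len(k) else print('none')
np.savez('w3.npz',im=im,d=d,K=K,T=T)
print(sense()['eef_pos'])
E
```

```text
time: 7.7
eef_pos: [0.5457, 0.1303, 0.3759]
eef_rot: [-3.141, 0.007, 0.001]
wrist_force: [-0.0, 1.0, 1.4]
finger_gap: 0.0848
finger_force: 0.0
left floor 2009 [505.2 418.4] [46.2 71.2] 1.21 z 0.0206
right floor 2020 [507.7 306.5] [46.2 70.5] 1.22 z 0.0206
top front 5023 [506.5 362.7] [221.3  61.8] 89.91 z 0.0546
(262, 126) [0.5247 0.4457]
(314, 124) [0.5269 0.3825]
(262, 160) [0.4844 0.4477]
(314, 158) [0.4868 0.3829]
(347, 123) [0.528  0.3425]
(400, 122) [0.5291 0.2784]
(347, 160) [0.4843 0.3419]
(402, 159) [0.4854 0.2735]
hanger 1093 [640.4 188. ] [12.3 40. ] 3.12 z 0.2435
hanger 1137 [648.5  79.4] [12.3 39.7] 1.32 z 0.2434
[0.54511098 0.13198243 0.37598268]
```

View pics/w3.png

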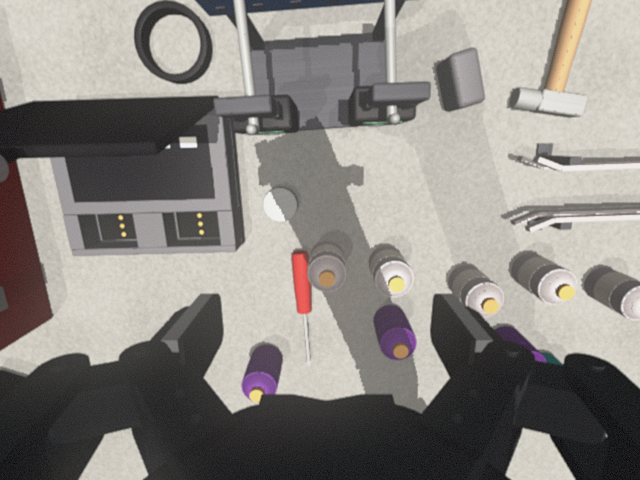

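The hangers are at (223,107) and (400,93) in the image, seated on their hooks, and both bay floors are measured. Next I grip the left detector.

```bash
python3 -m handwheel '[[0.035,-0.02,0,0,0,-3.5],[0.07,-0.04,0,0,0,-3.5],[0.095,-0.056,0,0,0,-3.5],[0.095,-0.056,0.03,0,0,-3.5],[0.095,-0.056,0.07,0,0,-3.5],[0.095,-0.056,0.11,0,0,-3.5],[0.095,-0.056,0.135,0,0,-3.5],[0.095,-0.056,0.149,0,0,-3.5],[0.095,-0.056,0.149,0,0,-3.5],[0.095,-0.056,0.149,0,0,-3.5]]'
python3 -m handwheel '[[0,0,0,0,0,0],[0,0,0,0,0,0],[0,0,0,0,0,0],[0,0,0,0,0,0],[0,0,0,0,0,0],[0,0,0,0,0,0],[0,0,0,0,0,0]]' 0.2 50
```

```text
time: 8.58
eef_pos: [0.6393, 0.1893, 0.227]
eef_rot: [-3.139, -0.097, 0.002]
wrist_force: [1.1, 1.2, 1.2]
finger_gap: 0.0857
finger_force: 0.0
time: 9.17
eef_pos: [0.64, 0.1883, 0.2285]
eef_rot: [-3.139, -0.095, -0.003]
wrist_force: [0.0, 1.6, 5.4]
finger_gap: 0.0393
finger_force: 49.8
```

```bash
python3 -m handwheel '[[0,0,-0.007,0,0,0],[0,0,-0.014,0,0,0],[0,0,-0.02,0,0,0],[0,0,-0.02,0,0,0],[-0.02,0,-0.02,0,0,0],[-0.045,0,-0.02,0,0,0],[-0.075,0,-0.02,0,0,0],[-0.105,0,-0.02,0,0,0],[-0.11,0,-0.02,0,0,0],[-0.11,0,-0.02,0,0,0]]'
python3 - <<'E'
from h import *
s=sense(); M=R.from_rotvec(s['eef_rot']).as_matrix(); p=np.array(s['eef_pos']); print(p,s['finger_gap'],s['wrist_force'])
print('to above left bay', (M.T@(np.array([.5052,.4184,p[2]])-p)).round(4), 'right',(M.T@(np.array([.5077,.3065,p[2]])-p)).round(4))
E
```

```text
time: 10.0
eef_pos: [0.5284, 0.1813, 0.2478]
eef_rot: [3.139, 0.096, 0.001]
wrist_force: [1.4, 0.3, -1.8]
finger_gap: 0.0396
finger_force: 51.0
[0.52842082 0.18127488 0.24784591] 0.03961453534186576 [ 1.44292827  0.27677322 -1.8196679 ]
to above left bay [-0.0087 -0.2381 -0.0003] right [-0.013  -0.1263 -0.0002]
```

```bash
python3 -m handwheel '[[-0.002,-0.03,0,0,0,0],[-0.004,-0.07,0,0,0,0],[-0.006,-0.11,0,0,0,1],[-0.007,-0.15,0,0,0,2],[-0.008,-0.19,0,0,0,2.3],[-0.0085,-0.22,0,0,0,2.3],[-0.0085,-0.238,0,0,0,2.3],[-0.0085,-0.238,0,0,0,2.3],[-0.0085,-0.238,0,0,0,2.3],[-0.0085,-0.238,0,0,0,2.3]]'
python3 -m handwheel '[[0,0,0.02,0,0,0],[0,0,0.04,0,0,0],[0,0,0.055,0,0,0],[0,0,0.07,0,0,0],[0,0,0.08,0,0,0],[0,0,0.088,0,0,0],[0,0,0.093,0,0,0],[0,0,0.093,0,0,0]]'
```

```text
time: 10.83
eef_pos: [0.5081, 0.4174, 0.2467]
eef_rot: [3.141, 0.029, -0.0]
wrist_force: [-0.1, 0.5, -1.6]
finger_gap: 0.0396
finger_force: 51.4
time: 11.5
eef_pos: [0.5079, 0.4181, 0.1551]
eef_rot: [-3.141, -0.03, -0.002]
wrist_force: [-0.5, -0.3, -0.7]
finger_gap: 0.0393
finger_force: 51.5
```

```bash
python3 -m handwheel '[[0,0,0,0,0,0],[0,0,0,0,0,0],[0,0,0,0,0,0],[0,0,-0.02,0,0,0],[0,0,-0.06,0,0,0],[0,0,-0.1,0,0,0],[0,0,-0.14,0,0,0],[0,0,-0.18,0,0,0],[0,0,-0.22,0,0,0],[0,0,-0.22,0,0,0]]' 1
python3 -m handwheel '[[0.01,0.04,0,0,0,0],[0.025,0.08,0,0,0,0],[0.04,0.12,0,0,0,-1],[0.055,0.16,0,0,0,-2],[0.07,0.2,0,0,0,-2.5],[0.085,0.24,0,0,0,-2.5],[0.1,0.28,0,0,0,-2.5],[0.115,0.31,0,0,0,-2.5],[0.133,0.341,0,0,0,-2.5],[0.133,0.341,0,0,0,-2.5]]'
python3 -m handwheel '[[0,0,0,0,0,0],[0,0,0,0,0,0]]'
python3 - <<'E'
from h import *
s=sense(); M=R.from_rotvec(s['eef_rot']).as_matrix(); p=np.array(s['eef_pos']); print(p,np.degrees(np.arctan2(M[1,0],M[0,0])))
im,d,K,T=shot('wrist','w4.png'); W=cloud(d,K,T); w=W.reshape(-1,3)
k=w[(w[:,2]>.238)&(w[:,2]<.25)&(w[:,0]>.6)&(w[:,0]<.67)&(w[:,1]>.02)&(w[:,1]<.13)]
r=cv2.minAreaRect(k[:,:2].astype(np.float32)*1000) if len(k) else None; print(r)
print('to grip', (M.T@(np.array([.6485,.0794,.228])-p)).round(4))
im,d,K,T=shot('top','t2.png'); W=cloud(d,K,T); k=W[150:260,130:240].reshape(-1,3); k=k[(k[:,2]>.15)&(k[:,2]<.185)]
print('det in bay top',cv2.minAreaRect(k[:,:2].astype(np.float32)*1000),np.median(k[:,2]))
E
```

```text
time: 12.33
eef_pos: [0.5075, 0.4197, 0.3836]
eef_rot: [-3.133, -0.031, -0.013]
wrist_force: [0.0, 0.3, 2.1]
finger_gap: 0.0852
finger_force: 0.0
time: 13.17
eef_pos: [0.6498, 0.0707, 0.3732]
eef_rot: [3.137, 0.082, -0.0]
wrist_force: [0.2, -1.3, -0.2]
finger_gap: 0.0853
finger_force: 0.0
time: 13.33
eef_pos: [0.6466, 0.0807, 0.3743]
eef_rot: [-3.139, -0.101, 0.0]
wrist_force: [0.4, 0.8, -0.6]
finger_gap: 0.0853
finger_force: 0.0
[0.6465976  0.08066979 0.3742913 ] 3.670571698844779
((648.7453002929688, 79.29801177978516), (12.362492561340332, 39.700557708740234), 1.3561859130859375)
to grip [0.0018 0.0015 0.1463]
det in bay top ((569.8732299804688, 359.8531799316406), (137.44857788085938, 214.10755920410156), 1.1644788980484009) 0.16934017909192012
```

```bash
python3 -m handwheel '[[0.002,0.001,0.035,0,0,0],[0.002,0.001,0.075,0,0,0],[0.002,0.001,0.11,0,0,0],[0.002,0.001,0.135,0,0,0],[0.002,0.001,0.146,0,0,0],[0.002,0.001,0.146,0,0,0],[0.002,0.001,0.146,0,0,0]]'
python3 -m handwheel '[[0,0,0,0,0,0],[0,0,0,0,0,0],[0,0,0,0,0,0],[0,0,0,0,0,0],[0,0,0,0,0,0],[0,0,0,0,0,0],[0,0,0,0,0,0]]' 0.2 50
python3 -m handwheel '[[0,0,-0.007,0,0,0],[0,0,-0.014,0,0,0],[0,0,-0.02,0,0,0],[0,0,-0.02,0,0,0],[-0.02,0,-0.02,0,0,0],[-0.045,0,-0.02,0,0,0],[-0.075,0,-0.02,0,0,0],[-0.105,0,-0.02,0,0,0],[-0.12,0,-0.02,0,0,0],[-0.12,0,-0.02,0,0,0]]'
python3 - <<'E'
from h import *
s=sense(); M=R.from_rotvec(s['eef_rot']).as_matrix(); p=np.array(s['eef_pos']); print(p)
print('right',(M.T@(np.array([.5077,.3065,.1545])-p)).round(4))
E
```

```text
time: 14.02
eef_pos: [0.649, 0.08, 0.2297]
eef_rot: [-3.14, -0.102, -0.002]
wrist_force: [0.1, -0.9, 0.7]
finger_gap: 0.0856
finger_force: 0.0
time: 14.6
eef_pos: [0.6493, 0.0793, 0.2295]
eef_rot: [-3.14, -0.1, -0.003]
wrist_force: [-1.2, 0.6, 5.8]
finger_gap: 0.0391
finger_force: 49.7
time: 15.43
eef_pos: [0.5266, 0.0715, 0.2487]
eef_rot: [3.138, 0.101, -0.0]
wrist_force: [0.9, -0.4, -1.5]
finger_gap: 0.0393
finger_force: 50.7
[0.5266256  0.07148116 0.24873146]
right [-0.0038 -0.2359  0.0938]
```

```bash
python3 -m handwheel '[[-0.001,-0.03,0,0,0,0],[-0.002,-0.07,0,0,0,0],[-0.003,-0.11,0,0,0,1],[-0.004,-0.15,0,0,0,2],[-0.004,-0.19,0,0,0,2.5],[-0.004,-0.22,0,0,0,2.5],[-0.004,-0.236,0,0,0,2.5],[-0.004,-0.236,0,0,0,2.5],[-0.004,-0.236,0,0,0,2.5],[-0.004,-0.236,0,0,0,2.5]]'
python3 -m handwheel '[[0,0,0.02,0,0,0],[0,0,0.04,0,0,0],[0,0,0.055,0,0,0],[0,0,0.07,0,0,0],[0,0,0.08,0,0,0],[0,0,0.088,0,0,0],[0,0,0.093,0,0,0],[0,0,0.093,0,0,0]]'
python3 -m handwheel '[[0,0,0,0,0,0],[0,0,0,0,0,0],[0,0,0,0,0,0],[0,0,-0.02,0,0,0],[0,0,-0.06,0,0,0],[0,0,-0.1,0,0,0],[-0.03,0,-0.14,0,0,0],[-0.06,0,-0.18,0,0,0],[-0.09,0,-0.2,0,0,1.2],[-0.09,0,-0.2,0,0,1.2]]' 1
python3 -m handwheel '[[0,0,0,0,0,0],[0,0,0,0,0,0]]'
python3 - <<'E'
from h import *
s=sense(); M=R.from_rotvec(s['eef_rot']).as_matrix(); p=np.array(s['eef_pos']); print(p,np.degrees(np.arctan2(M[1,0],M[0,0])))
im,d,K,T=shot('wrist','w5.png'); W=cloud(d,K,T); w=W.reshape(-1,3)
for y0,y1 in((.37,.46),(.25,.35)):
    k=w[(w[:,2]>.163)&(w[:,2]<.178)&(w[:,0]<.56)&(w[:,1]>y0)&(w[:,1]<y1)]
    print(cv2.minAreaRect(k[:,:2].astype(np.float32)*1000) if len(k) else None,np.median(k[:,2]))
im,d,K,T=shot('top'); from m import cans
for o in cans(im,K,T):
    if o[0][0]<.7: print(o)
E
```

```text
time: 16.27
eef_pos: [0.5107, 0.3058, 0.248]
eef_rot: [3.141, 0.03, -0.0]
wrist_force: [-0.1, -0.6, -1.6]
finger_gap: 0.039
finger_force: 51.0
time: 16.93
eef_pos: [0.5112, 0.3063, 0.1562]
eef_rot: [-3.141, -0.029, -0.003]
wrist_force: [0.2, -0.3, -1.0]
finger_gap: 0.0391
finger_force: 51.1
time: 17.77
eef_pos: [0.4167, 0.3077, 0.3607]
eef_rot: [-3.138, -0.003, -0.009]
wrist_force: [0.3, 1.4, 1.1]
finger_gap: 0.0852
finger_force: 0.0
time: 17.93
eef_pos: [0.4204, 0.3047, 0.3554]
eef_rot: [3.141, -0.002, 0.003]
wrist_force: [-0.0, -0.8, 0.1]
finger_gap: 0.0853
finger_force: 0.0
[0.42043957 0.30474797 0.35542828] -0.06030927872009951
((508.0121765136719, 418.2190856933594), (12.067160606384277, 39.94647216796875), 0.6184183359146118) 0.16946960586515114
((510.3577575683594, 306.22119140625), (38.833988189697266, 12.094675064086914), 89.5236587524414) 0.16946931930455558
([0.4415, 0.0418], 44, 23, 17, (302, 252))
([0.4294, -0.1739], 41, 22, 16, (385, 255))
([0.4319, 0.1501], 44, 23, 18, (260, 257))
([0.4111, -0.0805], 39, 22, 17, (349, 263))
([0.4059, -0.289], 45, 22, 16, (430, 264))
([0.3463, 0.032], 47, 143, 140, (306, 289))
([0.3083, -0.1529], 46, 141, 140, (379, 303))
([0.2754, 0.2302], 35, 116, 140, (230, 319))
([0.2606, -0.2203], 43, 175, 86, (406, 321))
([-0.0562, 0.1566], 101, 58, 27, (260, 451))
```

View pics/w5.png

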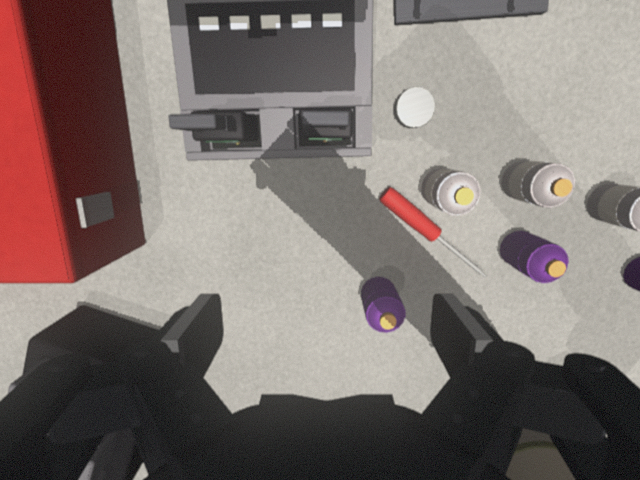

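The detectors stand seated in both bays: hanger tops are at 169.5 mm, and they sit 3 mm from the bay centres. Canister A has been knocked to (0.432,0.150), and the screwdriver at about (410,215) turned with it. Next is a look at the lane.

```bash
python3 -m handwheel '[[0.01,0.04,0,0,0,0],[0.02,0.08,0,0,0,0],[0.03,0.12,0,0,0,0],[0.03,0.16,0,0,0,0],[0.03,0.2,0,0,0,0],[0.03,0.24,0,0,0,0],[0.03,0.28,0,0,0,0],[0.03,0.32,0,0,0,0],[0.03,0.36,0,0,0,0],[0.03,0.4,0,0,0,0]]'
python3 -m handwheel '[[0,0.06,0,0,0,0],[0,0.06,0,0,0,0],[0,0.06,0,0,0,0],[0,0.06,0,0,0,0],[0,0.06,0,0,0,0]]'
python3 - <<'E'
from h import *
from m import cans
im,d,K,T=shot('wrist','w6.png'); W=cloud(d,K,T); w=W.reshape(-1,3)
print(sense()['eef_pos'])
rl=w[(w[:,2]>.055)&(w[:,2]<.075)&(w[:,0]>.47)&(w[:,0]<.66)&(w[:,1]<-.08)&(w[:,1]>-.46)]
for y in np.arange(-.45,-.11,.02):
    k=rl[abs(rl[:,1]-y)<.004]; 
    if len(k)<3: continue
    x=np.sort(k[:,0]); a=x[x<.555]; b=x[x>=.555]
    print(round(y,3),len(x),*(v.round(4) for v in ([a.min(),a.max()] if len(a) else [])),'|',*(v.round(4) for v in ([b.min(),b.max()] if len(b) else [])))
st=rl[(abs(rl[:,0]-.553)<.02)]; print('stop y',st[:,1].min() if len(st) else None, st[:,1].max() if len(st) else None)
for o in cans(im,K,T): print(o)
E
```

```text
time: 18.87
eef_pos: [0.4494, -0.0979, 0.3538]
eef_rot: [-3.141, 0.003, 0.004]
wrist_force: [0.9, -1.1, 0.5]
finger_gap: 0.0854
finger_force: 0.0
time: 19.28
eef_pos: [0.4498, -0.1547, 0.3541]
eef_rot: [-3.141, 0.001, 0.003]
wrist_force: [-0.5, 0.2, 0.2]
finger_gap: 0.0853
finger_force: 0.0
[ 0.44991856 -0.15422513  0.354482  ]
-0.43 488 0.516 0.5542 | 0.5551 0.6054
-0.41 100 0.5257 0.5311 | 0.5891 0.5948
-0.39 93 0.5247 0.5301 | 0.5885 0.5949
-0.37 101 0.5247 0.5301 | 0.5879 0.5938
-0.35 249 0.5138 0.5291 | 0.5873 0.6036
-0.33 91 0.5237 0.528 | 0.5866 0.5931
-0.31 106 0.5226 0.528 | 0.5859 0.592
-0.29 92 0.5216 0.527 | 0.5853 0.591
-0.27 96 0.5216 0.527 | 0.5848 0.5911
-0.25 102 0.5205 0.5259 | 0.5841 0.5901
-0.23 91 0.5205 0.5249 | 0.5834 0.5891
-0.21 101 0.5195 0.5249 | 0.5828 0.589
-0.19 95 0.5184 0.5238 | 0.5822 0.5882
-0.17 239 0.5085 0.5239 | 0.5816 0.5979
-0.15 101 0.513 0.5217 | 0.5815 0.59
-0.13 87 0.5053 0.513 | 0.5889 0.598
stop y -0.43315585259174816 -0.419262694518603
([0.4428, 0.042], 239, 70, 19, (152, 212))
([0.4331, 0.1503], 241, 110, 18, (58, 221))
([0.4309, -0.1733], 212, 39, 28, (343, 222))
([0.4077, -0.2875], 219, 42, 23, (442, 242))
([0.3474, 0.0319], 205, 107, 140, (171, 290))
([0.3102, -0.1525], 190, 115, 140, (325, 318))
([0.2783, 0.2286], 183, 83, 21, (21, 341))
([0.2615, -0.2198], 167, 108, 82, (378, 353))
```

View pics/w6.png

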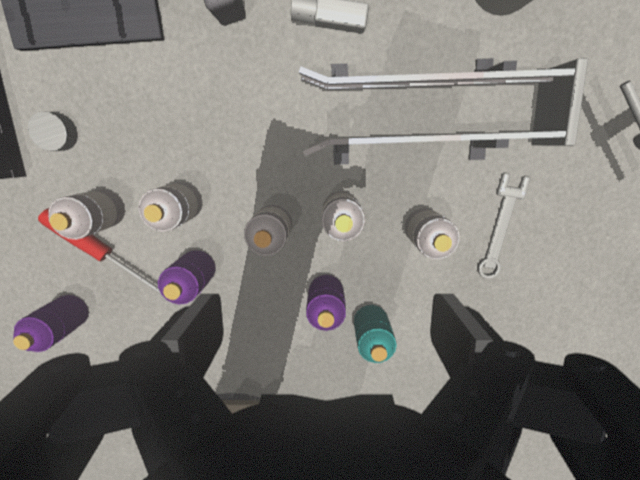

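The lane rails run (340..575, 75) and (350..570, 138), with the stop at column 580. The centre line is measured at 1.85° yaw, with the stop face at (0.5604,−0.419). Next I fetch canister B at (150,212).

```bash
python3 -m handwheel '[[-0.002,-0.04,0.02,0,0,-1.85],[-0.004,-0.08,0.04,0,0,-1.85],[-0.006,-0.12,0.06,0,0,-1.85],[-0.008,-0.155,0.08,0,0,-1.85],[-0.008,-0.185,0.11,0,0,-1.85],[-0.008,-0.196,0.15,0,0,-1.85],[-0.008,-0.196,0.19,0,0,-1.85],[-0.008,-0.196,0.225,0,0,-1.85],[-0.008,-0.196,0.225,0,0,-1.85],[-0.008,-0.196,0.225,0,0,-1.85]]'
cat >> h.py <<'E'
O=np.array([.5604,-.419]); LX=np.array([.9995,.0323]); LY=np.array([-.0323,.9995])
def lane(p): r=np.array(p[:2])-O; return np.array([r@LX,r@LY])
def st():
    s=sense(); M=R.from_rotvec(s['eef_rot']).as_matrix(); p=np.array(s['eef_pos'])
    print('t',s['time'],'p',p.round(4),'yaw',np.degrees(np.arctan2(M[1,0],M[0,0])).round(2),'lane',lane(p).round(4)); return p,M
def to(x,y,z):
    p,M=st(); print('row',(M.T@(np.array([x,y,z])-p)).round(4))
E
python3 -c "
from h import *
to(.4422,.042,.047)"
```

```text
time: 20.17
eef_pos: [0.4407, 0.0417, 0.1298]
eef_rot: [-3.141, -0.052, 0.006]
wrist_force: [0.8, -0.1, 2.0]
finger_gap: 0.0848
finger_force: 0.0
t 20.1667 p [0.4407 0.0417 0.1298] yaw 1.9 lane [-0.1048  0.4643]
row [ 0.0018 -0.0003  0.0828]
```

```bash
python3 -m handwheel '[[0.002,0,0.03,0,0,0],[0.002,0,0.06,0,0,0],[0.002,0,0.083,0,0,0],[0.002,0,0.083,0,0,0],[0.002,0,0.083,0,0,0]]'
python3 -m handwheel '[[0,0,0,0,0,0],[0,0,0,0,0,0],[0,0,0,0,0,0],[0,0,0,0,0,0],[0,0,0,0,0,0],[0,0,0,0,0,0]]' 0.4 30
python3 -m handwheel '[[0.02,0.018,0,0,0,0],[0.04,0.037,0,0,0,0],[0.06,0.055,0,0,0,0],[0.08,0.073,0,0,0,0],[0.1,0.092,0,0,0,0],[0.103,0.095,0,0,0,0],[0.103,0.115,0,0,0,0],[0.103,0.135,0,0,0,0],[0.103,0.15,0,0,0,0],[0.103,0.15,0,0,0,0]]'
python3 -c "
from h import *
st()"
```

```text
time: 20.58
eef_pos: [0.4451, 0.0412, 0.0492]
eef_rot: [-3.141, -0.049, -0.002]
wrist_force: [1.1, 0.6, 0.7]
finger_gap: 0.0857
finger_force: 0.0
time: 21.08
eef_pos: [0.4452, 0.0411, 0.0492]
eef_rot: [3.141, 0.049, 0.005]
wrist_force: [-1.8, -0.2, 11.2]
finger_gap: 0.0515
finger_force: 29.2
time: 21.92
eef_pos: [0.5527, -0.1094, 0.0491]
eef_rot: [3.139, 0.043, 0.005]
wrist_force: [0.1, -3.3, 4.4]
finger_gap: 0.0514
finger_force: 32.1
t 21.9167 p [ 0.5527 -0.1094  0.0491] yaw 1.58 lane [0.0023 0.3097]
```

```bash
python3 -m handwheel '[[-0.001,0.025,0,0,0,0],[-0.001,0.05,0,0,0,0],[-0.001,0.075,0,0,0,0],[-0.001,0.1,0,0,0,0],[-0.001,0.125,0,0,0,0],[-0.001,0.15,0,0,0,0],[-0.001,0.175,0,0,0,0],[-0.001,0.2,0,0,0,0],[-0.001,0.22,0,0,0,0],[-0.001,0.228,0,0,0,0]]'
python3 -m handwheel '[[0,0,0,0,0,0],[0,0,0,0,0,0],[0,0,0,0,0,0],[0,0,-0.02,0,0,0],[0,0,-0.05,0,0,0],[0,0,-0.08,0,0,0],[0,0,-0.1,0,0,0],[0,0,-0.1,0,0,0],[0,0,-0.1,0,0,0]]' 0.72
python3 - <<'E'
from h import *
from m import cans
im,d,K,T=shot('wrist','w7.png')
for o in cans(im,K,T):print(o,lane(o[0]).round(4))
im,d,K,T=shot('top'); print('top')
for o in cans(im,K,T):
    if o[0][0]<.7: print(o,lane(o[0]).round(4))
to(.412,-.08,.15)
E
```

```text
time: 22.75
eef_pos: [0.5581, -0.3368, 0.0491]
eef_rot: [3.14, 0.045, 0.004]
wrist_force: [-0.7, 3.7, 9.9]
finger_gap: 0.0515
finger_force: 32.4
time: 23.5
eef_pos: [0.5584, -0.3327, 0.1486]
eef_rot: [3.14, 0.052, 0.003]
wrist_force: [0.5, -0.0, -0.8]
finger_gap: 0.0616
finger_force: 0.0
([0.6757, -0.2098], 448, 98, 17, (70, 25)) [0.122  0.2054]
top
([0.4295, -0.1741], 42, 21, 15, (385, 255)) [-0.1229  0.249 ]
([0.432, 0.1502], 45, 22, 18, (260, 257)) [-0.11    0.5731]
([0.4109, -0.0804], 40, 22, 16, (349, 263)) [-0.1385  0.3433]
([0.4048, -0.2926], 26, 25, 20, (432, 264)) [-0.1514  0.1314]
([0.3457, 0.0322], 41, 142, 140, (306, 290)) [-0.2     0.4579]
([0.3093, -0.1509], 24, 127, 141, (378, 302)) [-0.2423  0.2761]
([0.2772, 0.2283], 47, 142, 140, (231, 318)) [-0.2622  0.6561]
([0.2572, -0.2228], 18, 145, 84, (407, 322)) [-0.2967  0.2059]
t 23.6 p [ 0.5572 -0.3325  0.1462] yaw 1.85 lane [-0.0004  0.0865]
row [-0.137  -0.2571 -0.0033]
```

```bash
python3 -m handwheel '[[-0.02,-0.035,0,0,0,0],[-0.04,-0.07,0,0,0,0],[-0.06,-0.105,0,0,0,0],[-0.08,-0.14,0,0,0,0],[-0.1,-0.175,0,0,0,0],[-0.12,-0.21,0,0,0,0],[-0.13,-0.24,0,0,0,0],[-0.138,-0.257,0,0,0,0],[-0.138,-0.257,0,0,0,0],[-0.138,-0.257,0,0,0,0]]' 1
python3 -c "
from h import *
to(.4118,-.0795,.048)"
```

```text
time: 24.43
eef_pos: [0.4109, -0.0804, 0.1466]
eef_rot: [3.141, 0.052, -0.002]
wrist_force: [-0.4, -0.5, -0.2]
finger_gap: 0.0853
finger_force: 0.0
t 24.4333 p [ 0.4109 -0.0804  0.1466] yaw 1.9 lane [-0.1385  0.3432]
row [ 0.0011 -0.001   0.0986]
```

```bash
python3 -m handwheel '[[0.001,-0.001,0.03,0,0,0],[0.001,-0.001,0.06,0,0,0],[0.001,-0.001,0.085,0,0,0],[0.001,-0.001,0.098,0,0,0],[0.001,-0.001,0.098,0,0,0],[0.001,-0.001,0.098,0,0,0]]'
python3 -m handwheel '[[0,0,0,0,0,0],[0,0,0,0,0,0],[0,0,0,0,0,0],[0,0,0,0,0,0],[0,0,0,0,0,0],[0,0,0,0,0,0]]' 0.4 30
python3 -m handwheel '[[0,-0.02,0,0,0,0],[0.015,-0.04,0,0,0,0],[0.035,-0.045,0,0,0,0],[0.055,-0.045,0,0,0,0],[0.08,-0.045,0,0,0,0],[0.105,-0.045,0,0,0,0],[0.125,-0.045,0,0,0,0],[0.138,-0.045,0,0,0,0],[0.138,-0.03,0,0,0,0],[0.138,-0.03,0,0,0,0]]'
python3 -c "
from h import *
to(O[0]+.157*LY[0],O[1]+.157*LY[1],.048)"
```

```text
time: 24.93
eef_pos: [0.4122, -0.0804, 0.0486]
eef_rot: [-3.14, -0.048, 0.003]
wrist_force: [-0.5, -0.7, 0.8]
finger_gap: 0.0853
finger_force: 0.0
time: 25.43
eef_pos: [0.4134, -0.0803, 0.0503]
eef_rot: [3.14, 0.049, 0.003]
wrist_force: [-1.9, -1.3, 7.4]
finger_gap: 0.0514
finger_force: 30.4
time: 26.27
eef_pos: [0.5514, -0.0474, 0.0503]
eef_rot: [3.141, 0.047, 0.004]
wrist_force: [1.0, -1.4, 2.9]
finger_gap: 0.0515
finger_force: 32.3
t 26.2667 p [ 0.5514 -0.0474  0.0503] yaw 1.71 lane [0.003  0.3717]
row [-0.0025  0.2147  0.0024]
```

```bash
python3 -m handwheel '[[-0.002,0.025,0,0,0,0],[-0.002,0.05,0,0,0,0],[-0.002,0.075,0,0,0,0],[-0.002,0.1,0,0,0,0],[-0.002,0.125,0,0,0,0],[-0.002,0.15,0,0,0,0],[-0.002,0.175,0,0,0,0],[-0.002,0.195,0,0,0,0],[-0.002,0.208,0,0,0,0],[-0.002,0.214,0,0,0,0]]'
python3 -m handwheel '[[0,0,0,0,0,0],[0,0,0,0,0,0],[0,0,0,0,0,0],[0,0,-0.02,0,0,0],[0,0,-0.05,0,0,0],[0,0,-0.08,0,0,0],[0,0,-0.1,0,0,0],[0,0,-0.1,0,0,0],[0,0,-0.1,0,0,0]]' 0.72
python3 - <<'E'
from h import *
from m import cans
im,d,K,T=shot('scene','s2.png')
for o in cans(im,K,T):
  if .38<o[0][0]<.6 and o[0][1]<.2: print(o,lane(o[0]).round(4))
im,d,K,T=shot('top'); print('top')
for o in cans(im,K,T):
    if .38<o[0][0]<.6: print(o,lane(o[0]).round(4))
to(.4305,-.1732,.15)
E
```

```text
time: 27.1
eef_pos: [0.5546, -0.2616, 0.0503]
eef_rot: [3.141, 0.046, 0.002]
wrist_force: [0.1, 3.9, 7.0]
finger_gap: 0.0515
finger_force: 32.7
time: 27.85
eef_pos: [0.5549, -0.2592, 0.1504]
eef_rot: [3.14, 0.051, 0.003]
wrist_force: [-0.2, 0.2, -0.1]
finger_gap: 0.0614
finger_force: 0.0
([0.4085, -0.2856], 39, 19, 24, (238, 168)) [-0.1475  0.1382]
([0.4332, -0.1703], 35, 19, 23, (269, 191)) [-0.1191  0.2527]
([0.5558, -0.3333], 48, 18, 13, (187, 198)) [-0.0018  0.0858]
([0.5545, -0.2582], 39, 18, 11, (211, 210)) [-0.0007  0.1609]
([0.4353, 0.1526], 53, 19, 13, (384, 247)) [-0.1066  0.5754]
top
([0.432, 0.1502], 45, 23, 18, (260, 257)) [-0.11    0.5731]
t 27.95 p [ 0.5538 -0.2591  0.1483] yaw 1.83 lane [-0.0015  0.16  ]
row [-0.1205 -0.0898 -0.0015]
```

```bash
python3 -m handwheel '[[-0.03,-0.022,0,0,0,0],[-0.06,-0.045,0,0,0,0],[-0.09,-0.067,0,0,0,0],[-0.115,-0.085,0,0,0,0],[-0.1205,-0.09,0,0,0,0],[-0.1205,-0.09,0.03,0,0,0],[-0.1205,-0.09,0.06,0,0,0],[-0.1205,-0.09,0.085,0,0,0],[-0.1205,-0.09,0.1,0,0,0],[-0.1205,-0.09,0.1,0,0,0]]' 1
python3 -m handwheel '[[0,0,0,0,0,0],[0,0,0,0,0,0],[0,0,0,0,0,0],[0,0,0,0,0,0],[0,0,0,0,0,0],[0,0,0,0,0,0]]' 0.4 30
python3 -m handwheel '[[0,-0.02,0,0,0,0],[0,-0.045,0,0,0,0],[0,-0.07,0,0,0,0],[0,-0.095,0,0,0,0],[0,-0.12,0,0,0,0],[0.015,-0.14,0,0,0,0],[0.035,-0.145,0,0,0,0],[0.06,-0.145,0,0,0,0],[0.085,-0.145,0,0,0,0],[0.11,-0.145,0,0,0,0]]'
python3 -m handwheel '[[0.01,0,0,0,0,0],[0.01,0,0,0,0,0],[0.01,0,0,0,0,0]]'
python3 -c "
from h import *
to(O[0]+.234*LY[0],O[1]+.234*LY[1],.048)"
```

```text
time: 28.78
eef_pos: [0.4284, -0.1724, 0.0455]
eef_rot: [-3.138, -0.05, 0.01]
wrist_force: [-1.1, 0.6, -0.1]
finger_gap: 0.0854
finger_force: 0.0
time: 29.28
eef_pos: [0.4319, -0.1738, 0.0505]
eef_rot: [3.14, 0.049, 0.003]
wrist_force: [-1.5, 1.2, 6.9]
finger_gap: 0.0512
finger_force: 31.5
time: 30.12
eef_pos: [0.5376, -0.0252, 0.0504]
eef_rot: [3.14, 0.049, 0.0]
wrist_force: [-8.0, -0.9, 18.1]
finger_gap: 0.0514
finger_force: 32.7
time: 30.37
eef_pos: [0.548, -0.0246, 0.0503]
eef_rot: [-3.141, -0.049, -0.005]
wrist_force: [3.1, 0.4, 5.1]
finger_gap: 0.0514
finger_force: 32.4
t 30.3667 p [ 0.548  -0.0246  0.0503] yaw 1.79 lane [0.0004 0.3946]
row [-0.0002  0.1606  0.0023]
```

```bash
python3 -m handwheel '[[0,0.025,0,0,0,0],[0,0.05,0,0,0,0],[0,0.075,0,0,0,0],[0,0.1,0,0,0,0],[0,0.12,0,0,0,0],[0,0.14,0,0,0,0],[0,0.152,0,0,0,0],[0,0.16,0,0,0,0],[0,0.16,0,0,0,0]]'
python3 -m handwheel '[[0,0,0,0,0,0],[0,0,0,0,0,0],[0,0,0,0,0,0],[0,0,-0.02,0,0,0],[0,0,-0.05,0,0,0],[0,0,-0.08,0,0,0],[0,0,-0.085,0,0,0],[0,0,-0.085,0,0,0]]' 0.72
python3 -m handwheel '[[0,-0.03,0,0,0,0],[0,-0.06,0,0,0,0],[0,-0.06,0,0,0,0],[0,-0.06,0,0,0,0],[0,-0.06,0.03,0,0,0],[0,-0.06,0.06,0,0,0],[0,-0.06,0.083,0,0,0],[0,-0.06,0.087,0,0,0],[0,-0.06,0.087,0,0,0]]' 0
python3 -m handwheel '[[0,0.015,0,0,0,0],[0,0.03,0,0,0,0],[0,0.045,0,0,0,0],[0,0.06,0,0,0,0],[0,0.075,0,0,0,0],[0,0.09,0,0,0,0],[0,0.1,0,0,0,0],[0,0.105,0,0,0,0]]'
python3 - <<'E'
from h import *
from m import cans
st()
im,d,K,T=shot('scene','s3.png')
for o in cans(im,K,T):
  if .38<o[0][0]<.6 and o[0][1]<.2: print(o,lane(o[0]).round(4))
E
```

```text
time: 31.12
eef_pos: [0.5517, -0.1867, 0.0503]
eef_rot: [3.14, 0.046, 0.003]
wrist_force: [1.1, -4.0, 5.6]
finger_gap: 0.0509
finger_force: 32.3
time: 31.78
eef_pos: [0.5525, -0.1848, 0.1365]
eef_rot: [3.139, 0.05, 0.005]
wrist_force: [-0.0, -0.6, -0.0]
finger_gap: 0.0618
finger_force: 0.0
time: 32.53
eef_pos: [0.548, -0.1251, 0.0453]
eef_rot: [-3.14, -0.048, 0.007]
wrist_force: [0.8, 0.6, 0.4]
finger_gap: 0.0
finger_force: 0.0
time: 33.2
eef_pos: [0.5544, -0.2311, 0.05]
eef_rot: [3.14, 0.048, 0.006]
wrist_force: [0.0, 5.5, 5.4]
finger_gap: 0.0
finger_force: 1.9
t 33.2 p [ 0.5544 -0.2311  0.05  ] yaw 1.73 lane [1.00e-04 1.88e-01]
([0.4085, -0.2856], 39, 19, 23, (238, 168)) [-0.1475  0.1382]
([0.5568, -0.394], 42, 19, 24, (168, 188)) [-0.0028  0.0251]
([0.5553, -0.3423], 46, 19, 11, (184, 196)) [-0.0026  0.0768]
([0.5641, -0.2962], 18, 19, 12, (197, 206)) [0.0077 0.1226]
([0.4353, 0.1526], 53, 19, 13, (384, 247)) [-0.1066  0.5754]
```

View pics/s3.png

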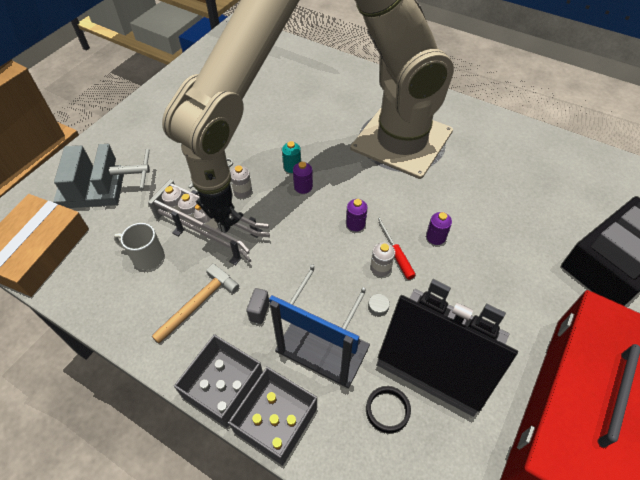

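The picture shows three canisters in file at the stop. The detectors are docked and the lid is up. Remaining are E at (238,175) and A at (383,255), which sits beside the screwdriver. Next is E.

```bash
python3 -m handwheel '[[0,-0.015,0,0,0,0],[0,-0.015,-0.03,0,0,0],[0,-0.015,-0.06,0,0,0],[0,-0.015,-0.09,0,0,0],[0,-0.015,-0.1,0,0,0],[0,-0.015,-0.1,0,0,0]]' 1
python3 -c "
from h import *
to(.4076,-.2873,.15)"
```

```text
time: 33.75
eef_pos: [0.5542, -0.214, 0.1514]
eef_rot: [3.139, 0.05, 0.009]
wrist_force: [-0.5, 0.5, -0.1]
finger_gap: 0.0723
finger_force: 0.0
t 33.75 p [ 0.5542 -0.214   0.1514] yaw 1.84 lane [0.0005 0.2051]
row [-0.1489  0.0685  0.0008]
```

```bash
python3 -m handwheel '[[-0.035,0.016,0,0,0,0],[-0.07,0.032,0,0,0,0],[-0.105,0.048,0,0,0,0],[-0.14,0.064,0,0,0,0],[-0.149,0.0685,0,0,0,0],[-0.149,0.0685,0.03,0,0,0],[-0.149,0.0685,0.06,0,0,0],[-0.149,0.0685,0.085,0,0,0],[-0.149,0.0685,0.101,0,0,0],[-0.149,0.0685,0.101,0,0,0]]' 1
python3 -m handwheel '[[0,0,0,0,0,0],[0,0,0,0,0,0],[0,0,0,0,0,0],[0,0,0,0,0,0],[0,0,0,0,0,0],[0,0,0,0,0,0]]' 0.4 30
python3 -m handwheel '[[0,-0.02,0,0,0,0],[0,-0.045,0,0,0,0],[0,-0.07,0,0,0,0],[0,-0.095,0,0,0,0],[0,-0.12,0,0,0,0],[0,-0.145,0,0,0,0],[0,-0.17,0,0,0,0],[0,-0.195,0,0,0,0],[0,-0.22,0,0,0,0],[0,-0.24,0,0,0,0]]'
python3 -m handwheel '[[0.015,-0.015,0,0,0,0],[0.035,-0.02,0,0,0,0],[0.06,-0.02,0,0,0,0],[0.085,-0.02,0,0,0,0],[0.11,-0.02,0,0,0,0],[0.135,-0.02,0,0,0,0],[0.147,-0.02,0,0,0,0],[0.147,-0.02,0,0,0,0],[0.147,-0.02,0,0,0,0]]'
python3 -c "
from h import *
to(O[0]+.21*LY[0],O[1]+.21*LY[1],.048)"
```

```text
time: 34.58
eef_pos: [0.4034, -0.2856, 0.0425]
eef_rot: [-3.137, -0.05, 0.008]
wrist_force: [-0.7, 1.1, -0.1]
finger_gap: 0.0849
finger_force: 0.0
time: 35.08
eef_pos: [0.4065, -0.2882, 0.0477]
eef_rot: [3.14, 0.049, 0.003]
wrist_force: [-1.4, 1.5, 7.5]
finger_gap: 0.0513
finger_force: 31.3
time: 35.92
eef_pos: [0.3993, -0.0472, 0.0477]
eef_rot: [3.139, 0.05, 0.005]
wrist_force: [0.5, -3.4, 6.6]
finger_gap: 0.0512
finger_force: 32.5
time: 36.67
eef_pos: [0.5462, -0.0231, 0.0475]
eef_rot: [-3.141, -0.049, -0.006]
wrist_force: [2.5, 0.6, 5.8]
finger_gap: 0.0515
finger_force: 32.6
t 36.6667 p [ 0.5462 -0.0231  0.0475] yaw 1.79 lane [-0.0014  0.3961]
row [ 0.0016  0.1861 -0.0006]
```

```bash
python3 -m handwheel '[[0.001,0.025,0,0,0,0],[0.001,0.05,0,0,0,0],[0.001,0.075,0,0,0,0],[0.001,0.1,0,0,0,0],[0.001,0.125,0,0,0,0],[0.001,0.15,0,0,0,0],[0.001,0.17,0,0,0,0],[0.001,0.18,0,0,0,0],[0.001,0.186,0,0,0,0],[0.001,0.186,0,0,0,0]]'
python3 -m handwheel '[[0,0,0,0,0,0],[0,0,0,0,0,0],[0,0,0,0,0,0],[0,0,-0.02,0,0,0],[0,0,-0.05,0,0,0],[0,0,-0.085,0,0,0],[0,0,-0.12,0,0,0],[0,0,-0.16,0,0,0],[0,0,-0.2,0,0,0],[0,0,-0.2,0,0,0]]' 0.72
python3 -m handwheel '[[-0.02,-0.035,0,0,0,0],[-0.04,-0.07,0,0,0,0],[-0.06,-0.105,0,0,0,0],[-0.08,-0.14,0,0,0,0],[-0.1,-0.175,0,0,0,0],[-0.12,-0.21,0,0,0,0],[-0.14,-0.25,0,0,0,0],[-0.16,-0.285,0,0,0,0],[-0.18,-0.32,0,0,0,0],[-0.18,-0.34,0,0,0,0]]' 1
python3 -m handwheel '[[0,0,0,0,0,0],[0,0,0,0,0,0],[0,0,0,0,0,0]]'
python3 - <<'E'
from h import *
from m import cans
st()
im,d,K,T=shot('wrist','w8.png')
for o in cans(im,K,T): print(o,lane(o[0]).round(4))
hsv=cv2.cvtColor(im,cv2.COLOR_RGB2HSV); m=cv2.inRange(hsv,(0,160,60),(6,255,255))|cv2.inRange(hsv,(174,160,60),(180,255,255))
c,l,s,ce=cv2.connectedComponentsWithStats(m)
for i in range(1,c):
    if 100<s[i,4]<6000:
        r=cv2.minAreaRect(np.argwhere(l==i)[:,::-1].astype(np.float32)); b=cv2.boxPoints(r); print('red',s[i],[ray(*q,K,T,.012)[:2].round(4).tolist() for q in b])
E
```

```text
time: 37.5
eef_pos: [0.5513, -0.2103, 0.0475]
eef_rot: [3.141, 0.047, 0.003]
wrist_force: [-0.8, -2.2, 5.0]
finger_gap: 0.0514
finger_force: 34.0
time: 38.33
eef_pos: [0.5539, -0.2098, 0.2547]
eef_rot: [3.136, 0.049, 0.016]
wrist_force: [1.2, -0.4, 1.6]
finger_gap: 0.0612
finger_force: 0.0
time: 39.17
eef_pos: [0.3574, 0.1279, 0.2459]
eef_rot: [3.138, 0.054, 0.001]
wrist_force: [0.0, -0.8, -0.0]
finger_gap: 0.0854
finger_force: 0.0
time: 39.42
eef_pos: [0.3607, 0.1241, 0.246]
eef_rot: [3.141, 0.048, -0.0]
wrist_force: [0.5, 0.3, 0.9]
finger_gap: 0.0851
finger_force: 0.0
t 39.4167 p [0.3607 0.1241 0.246 ] yaw 1.75 lane [-0.1821  0.5493]
([0.479, 0.3611], 21, 15, 85, (6, 62)) [-0.0562  0.7823]
([0.4814, 0.2723], 34, 12, 60, (128, 62)) [-0.0566  0.6935]
([0.4376, 0.1523], 178, 97, 17, (293, 131)) [-0.1043  0.575 ]
([0.3471, 0.0334], 430, 118, 21, (434, 248)) [-0.1986  0.4591]
([0.3084, -0.1463], 137, 124, 21, (635, 297)) [-0.2431  0.2807]
red [218 138  24  32 276] [[0.4205, 0.2362], [0.4332, 0.2237], [0.4129, 0.2012], [0.3998, 0.2136]]
```

View pics/w8.png

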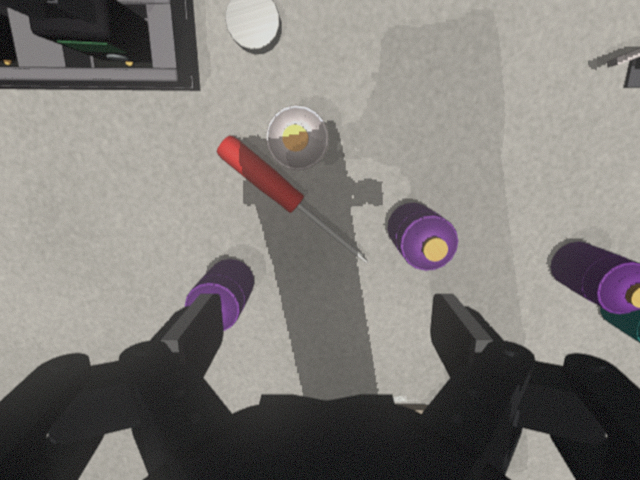

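Canister A is at (297,136). The screwdriver handle lies along (220,145)→(300,205), almost touching it, so I grip with the fingers parallel to the handle, about 37° clockwise.

```bash
python3 -m handwheel '[[0.02,-0.008,0,0,0,7],[0.04,-0.015,0,0,0,14],[0.06,-0.022,0,0,0,21],[0.073,-0.025,0,0,0,28],[0.073,-0.025,0,0,0,35],[0.073,-0.025,0.02,0,0,38.75],[0.073,-0.025,0.05,0,0,38.75],[0.073,-0.025,0.09,0,0,38.75],[0.073,-0.025,0.095,0,0,38.75],[0.073,-0.025,0.095,0,0,38.75]]'
python3 - <<'E'
from h import *
im=cv2.imread('pics/w8.png')
p,M=st()
# handle line from w8 needs its camera; use fresh top view
im,d,K,T=shot('top'); hsv=cv2.cvtColor(im,cv2.COLOR_RGB2HSV); m=cv2.inRange(hsv,(0,150,60),(6,255,255))|cv2.inRange(hsv,(174,150,60),(180,255,255)); m[:,:150]=0
ys,xs=np.nonzero(m); q=np.array([ray(u,v,K,T,.012)[:2] for u,v in zip(xs,ys)])
if len(q): print('handle',len(q),cv2.minAreaRect((q*1000).astype(np.float32)))
to(.434,.1515,.049)
E
```

```text
time: 40.3
eef_pos: [0.4321, 0.138, 0.2065]
eef_rot: [-2.971, 0.982, 0.011]
wrist_force: [-0.9, 0.6, -0.6]
finger_gap: 0.0855
finger_force: 0.0
t 40.3 p [0.4321 0.138  0.2065] yaw -36.6 lane [-0.1103  0.5609]
t 40.35 p [0.4316 0.1386 0.2055] yaw -36.48 lane [-0.1107  0.5615]
row [-0.0039 -0.0104  0.1566]
```

```bash
python3 -m handwheel '[[0,0,0,0,0,0],[0,0,0,0,0,0],[0,0,0,0,0,0],[0,0,0,0,0,0]]'
python3 - <<'E'
from h import *
im,d,K,T=shot('wrist','w9.png'); from m import cans
for o in cans(im,K,T): print(o)
to(.434,.1515,.049)
E
```

```text
time: 40.68
eef_pos: [0.4321, 0.139, 0.2078]
eef_rot: [-2.97, 0.98, 0.009]
wrist_force: [-0.7, 0.4, -0.0]
finger_gap: 0.0849
finger_force: 0.0
([0.3472, 0.033], 596, 113, 24, (519, 247))
([0.4924, 0.2612], 23, 12, 30, (148, 271))
([0.49, 0.3477], 12, 8, 30, (71, 334))
t 40.7333 p [0.4321 0.1389 0.2077] yaw -36.53 lane [-0.1102  0.5618]
row [-0.0045 -0.0095  0.1589]
```

View pics/w9.png

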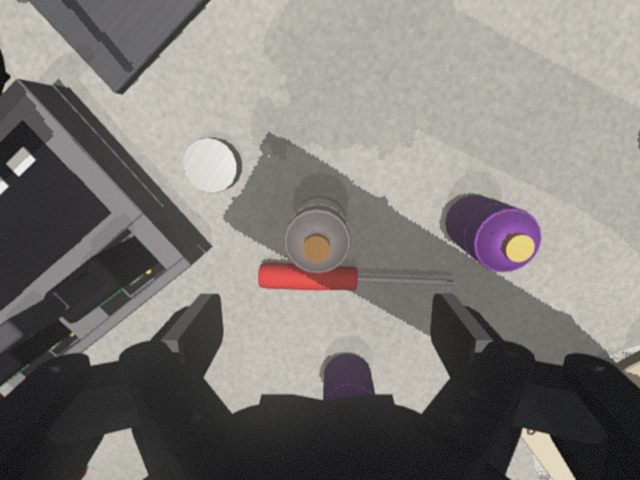

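The valve is at (317,248), and the handle runs level in the image at rows 263–290, so the finger line is parallel to it. The tin at (210,165) is clear.

```bash
python3 - <<'E'
from h import *
cp=camera_params('wrist'); K=np.array(cp['K']);T=np.array(cp['cam_to_world'])
c=ray(317,248,K,T,.09); print(c, ray(210,165,K,T,.022),ray(300,276,K,T,.01)); to(c[0],c[1],.049)
E
```

```text
[0.43282997 0.14980248 0.09      ] [0.53297368 0.19404208 0.022     ] [0.40159065 0.19801424 0.01      ]
t 40.7333 p [0.4321 0.1389 0.2077] yaw -36.53 lane [-0.1102  0.5618]
row [-0.0044 -0.0074  0.1589]
```

```bash
python3 -m handwheel '[[-0.004,-0.008,0.03,0,0,0],[-0.004,-0.008,0.07,0,0,0],[-0.004,-0.008,0.11,0,0,0],[-0.004,-0.008,0.14,0,0,0],[-0.004,-0.008,0.158,0,0,0],[-0.004,-0.008,0.158,0,0,0],[-0.004,-0.008,0.158,0,0,0]]'
python3 -m handwheel '[[0,0,0,0,0,0],[0,0,0,0,0,0],[0,0,0,0,0,0],[0,0,0,0,0,0],[0,0,0,0,0,0],[0,0,0,0,0,0]]' 0.4 30
python3 -m handwheel '[[0.015,0,0,0,0,0],[0.03,0,0,0,0,0],[0.045,0,0,0,0,0],[0.045,0,0,0,0,0]]'
python3 - <<'E'
from h import *
q=O+.41*LY; to(q[0],q[1],.048)
E
```

```text
time: 41.32
eef_pos: [0.4308, 0.15, 0.0456]
eef_rot: [-2.974, 0.979, 0.014]
wrist_force: [-1.2, -0.5, -0.0]
finger_gap: 0.0853
finger_force: 0.0
time: 41.82
eef_pos: [0.4344, 0.1509, 0.0514]
eef_rot: [-2.969, 0.978, 0.005]
wrist_force: [0.9, -1.9, 9.4]
finger_gap: 0.0509
finger_force: 32.5
time: 42.15
eef_pos: [0.4727, 0.1232, 0.0513]
eef_rot: [-2.967, 0.98, 0.002]
wrist_force: [3.6, -2.3, 9.4]
finger_gap: 0.0513
finger_force: 32.5
t 42.15 p [0.4727 0.1232 0.0513] yaw -36.55 lane [-0.0702  0.5448]
row [0.1387 0.0621 0.0014]
```

```bash
python3 -m handwheel '[[0.02,0.009,0,0,0,-5],[0.04,0.018,0,0,0,-10],[0.06,0.027,0,0,0,-15],[0.08,0.036,0,0,0,-20],[0.1,0.045,0,0,0,-25],[0.12,0.054,0,0,0,-30],[0.139,0.062,0,0,0,-35],[0.139,0.062,0,0,0,-38.4],[0.139,0.062,0,0,0,-38.4],[0.139,0.062,0,0,0,-38.4]]'
python3 - <<'E'
from h import *
q=O+.275*LY; to(q[0],q[1],.048)
im,d,K,T=shot('scene'); from m import cans
for o in cans(im,K,T):
  if .38<o[0][0]<.6 and o[0][1]<.2: print(o,lane(o[0]).round(4))
E
```

```text
time: 42.98
eef_pos: [0.5484, -0.01, 0.0511]
eef_rot: [-3.128, -0.052, -0.013]
wrist_force: [3.3, -5.6, 17.3]
finger_gap: 0.0514
finger_force: 33.8
t 42.9833 p [ 0.5484 -0.01    0.0511] yaw 1.91 lane [0.0012 0.4092]
row [-0.0014  0.1342  0.0013]
([0.5573, -0.3874], 48, 18, 23, (170, 190)) [-0.0021  0.0317]
([0.5561, -0.3349], 48, 18, 11, (187, 198)) [-0.0016  0.0842]
([0.5552, -0.279], 49, 19, 12, (204, 206)) [-0.0007  0.1401]
([0.5529, -0.2075], 49, 19, 13, (228, 218)) [-0.0007  0.2116]
([0.5549, -0.0087], 13, 20, 69, (297, 254)) [0.0078 0.4103]
```

```bash
python3 -m handwheel '[[-0.001,0.02,0,0,0,0],[-0.001,0.04,0,0,0,0],[-0.001,0.06,0,0,0,0],[-0.001,0.08,0,0,0,0],[-0.001,0.1,0,0,0,0],[-0.001,0.115,0,0,0,0],[-0.001,0.122,0,0,0,0],[-0.001,0.122,0,0,0,0]]'
python3 -m handwheel '[[0,0,0,0,0,0],[0,0,0,0,0,0],[0,0,0,0,0,0],[0,0,-0.02,0,0,0],[0,0,-0.05,0,0,0],[0,0,-0.08,0,0,0],[0,0,-0.085,0,0,0],[0,0,-0.085,0,0,0]]' 0.72
python3 -m handwheel '[[0,-0.03,0,0,0,0],[0,-0.07,0,0,0,0],[0,-0.07,0,0,0,0],[0,-0.07,0,0,0,0],[0,-0.07,0.03,0,0,0],[0,-0.07,0.06,0,0,0],[0,-0.07,0.083,0,0,0],[0,-0.07,0.087,0,0,0],[0,-0.07,0.087,0,0,0]]' 0
python3 -m handwheel '[[0,0.012,0,0,0,0],[0,0.024,0,0,0,0],[0,0.036,0,0,0,0],[0,0.044,0,0,0,0],[0,0.05,0,0,0,0],[0,0.05,0,0,0,0]]'
python3 - <<'E'
from h import *
st()
im,d,K,T=shot('scene'); from m import cans
for o in cans(im,K,T):
  if .38<o[0][0]<.6 and o[0][1]<.2: print(o,lane(o[0]).round(4))
E
```

```text
time: 43.7
eef_pos: [0.5529, -0.1297, 0.0511]
eef_rot: [-3.125, -0.054, -0.017]
wrist_force: [2.7, 5.4, 30.7]
finger_gap: 0.0515
finger_force: 34.8
time: 44.37
eef_pos: [0.5486, -0.1319, 0.1324]
eef_rot: [-3.127, -0.053, -0.004]
wrist_force: [-0.2, -0.1, -0.8]
finger_gap: 0.0612
finger_force: 0.0
time: 45.12
eef_pos: [0.5433, -0.0612, 0.0424]
eef_rot: [-3.127, -0.052, 0.009]
wrist_force: [0.0, -0.1, 0.5]
finger_gap: 0.0001
finger_force: 0.0
time: 45.62
eef_pos: [0.5473, -0.1126, 0.0447]
eef_rot: [-3.127, -0.05, -0.001]
wrist_force: [-0.0, 0.5, 2.4]
finger_gap: 0.0003
finger_force: 0.0
t 45.6167 p [ 0.5473 -0.1126  0.0447] yaw 1.83 lane [-0.0032  0.3067]
([0.5573, -0.3874], 48, 18, 23, (170, 190)) [-0.0021  0.0317]
([0.5561, -0.3353], 48, 18, 12, (186, 197)) [-0.0016  0.0838]
([0.5552, -0.279], 49, 19, 12, (204, 206)) [-0.0007  0.1401]
([0.5512, -0.235], 42, 19, 12, (220, 213)) [-0.0033  0.1842]
([0.5557, -0.1836], 19, 19, 12, (235, 222)) [0.0029 0.2354]
```

```bash
python3 -m handwheel '[[0,0.005,-0.002,0,0,0],[0,0.01,-0.002,0,0,0],[0,0.014,-0.002,0,0,0],[0,0.014,-0.002,0,0,0]]'
python3 -m handwheel '[[0,0.004,0,0,0,0],[0,0.004,0,0,0,0]]'
python3 -m handwheel '[[0,0.004,0,0,0,0],[0,0.004,0,0,0,0]]'
python3 - <<'E'
from h import *
st()
im,d,K,T=shot('scene'); from m import cans
for o in cans(im,K,T):
  if .38<o[0][0]<.6 and o[0][1]<.2: print(o,lane(o[0]).round(4))
E
```

```text
time: 46.0
eef_pos: [0.5474, -0.1247, 0.0457]
eef_rot: [-3.126, -0.054, 0.001]
wrist_force: [-0.7, 3.7, 3.5]
finger_gap: 0.0002
finger_force: 0.1
time: 46.17
eef_pos: [0.5479, -0.1266, 0.0457]
eef_rot: [-3.124, -0.056, 0.001]
wrist_force: [0.6, 8.4, 5.5]
finger_gap: -0.0
finger_force: 0.2
time: 46.33
eef_pos: [0.5483, -0.1291, 0.0458]
eef_rot: [-3.123, -0.058, 0.001]
wrist_force: [-0.3, 12.0, 8.1]
finger_gap: 0.0003
finger_force: 0.4
t 46.3333 p [ 0.5483 -0.1291  0.0458] yaw 2.14 lane [-0.0027  0.2901]
([0.5577, -0.393], 44, 18, 23, (168, 189)) [-0.0019  0.0261]
([0.5565, -0.3418], 47, 18, 11, (184, 197)) [-0.0014  0.0773]
([0.5561, -0.2914], 47, 19, 11, (200, 205)) [-0.0002  0.1277]
([0.5526, -0.2393], 51, 19, 12, (218, 212)) [-0.002   0.1799]
([0.5567, -0.1983], 14, 19, 12, (230, 220)) [0.0034 0.2207]
```

```bash
python3 -m handwheel '[[0,-0.01,0,0,0,0],[0,-0.025,0,0,0,0],[0,-0.025,-0.03,0,0,0],[0,-0.025,-0.07,0,0,0],[0,-0.05,-0.11,0,0,0],[0,-0.08,-0.15,0,0,0],[-0.02,-0.11,-0.19,0,0,0],[-0.05,-0.14,-0.22,0,0,0],[-0.08,-0.17,-0.23,0,0,0],[-0.08,-0.17,-0.23,0,0,0]]'
python3 -m handwheel '[[0,0,0,0,0,0],[0,0,0,0,0,0],[0,0,0,0,0,0]]'
python3 - <<'E'
from h import *
from m import cans
for n in('scene','top'):
    im,d,K,T=shot(n,n+'9.png'); print(n)
    for o in cans(im,K,T):
        if .5<o[0][0]<.6: print(o[0],lane(o[0]).round(4))
    W=cloud(d,K,T); L=W[(W[...,2]>.10)&(W[...,2]<.23)&(W[...,1]>.27)&(W[...,1]<.46)&(W[...,0]>.56)&(W[...,0]<.68)]
    if len(L)>50:
        p=np.polyfit(L[:,2],L[:,0],1); print('lid deg',90+np.degrees(np.arctan(p[0])),len(L))
st()
E
```

```text
time: 47.22
eef_pos: [0.4608, 0.0325, 0.2794]
eef_rot: [-3.127, -0.053, -0.001]
wrist_force: [1.1, 1.5, 0.6]
finger_gap: -0.0001
finger_force: 0.0
time: 47.47
eef_pos: [0.4621, 0.0306, 0.2774]
eef_rot: [-3.127, -0.052, 0.002]
wrist_force: [-0.4, -0.2, 0.3]
finger_gap: -0.0003
finger_force: 0.0
scene
[0.5576, -0.3912] [-0.0019  0.0279]
[0.5571, -0.3394] [-0.0007  0.0797]
[0.5563, -0.2862] [0.0002 0.1329]
[0.5531, -0.2346] [-0.0013  0.1845]
[0.5574, -0.1467] [0.0058 0.2723]
lid deg 72.94352308437422 5415
top
[0.5551, -0.3425] [-0.0028  0.0766]
[0.556, -0.3948] [-0.0036  0.0243]
[0.5548, -0.1496] [0.0031 0.2694]
[0.5506, -0.2377] [-0.0039  0.1815]
[0.5538, -0.2898] [-0.0024  0.1293]
lid deg 72.97929302799743 381
t 47.5667 p [0.4622 0.0302 0.2769] yaw 1.85 lane [-0.0836  0.4522]
```

View pics/scene9.png

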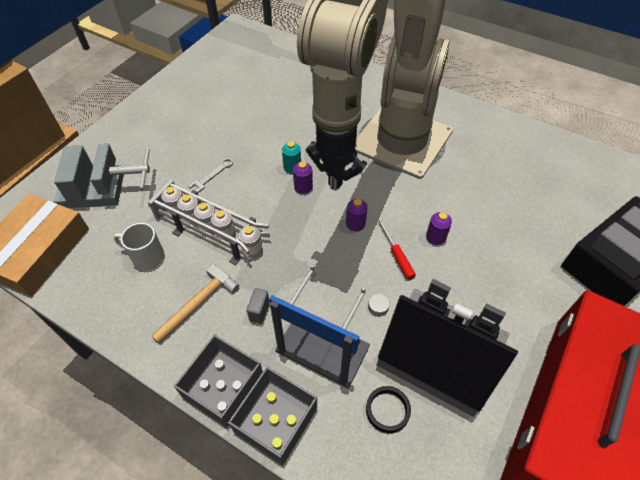

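The lid stands at 73° and four canisters are closed up. The fifth, at (249,235), sits about 33 mm back because it was dragged when the gripper retracted. I push it again with the tool higher and then lift straight off.

```bash
python3 -m handwheel '[[0.03,0.035,0.02,0.8,0,0],[0.06,0.07,0.04,0.8,0,0],[0.084,0.092,0.07,0.8,0,0],[0.084,0.092,0.11,0.8,0,0],[0.084,0.092,0.11,0.8,0,0],[0.084,0.092,0.11,0.8,0,0]]'
python3 - <<'E'
from h import *
p,M=st(); print(M.round(4).tolist()); q=O+.36*LY; to(q[0],q[1],.06)
im,d,K,T=shot('top'); from m import cans
for o in cans(im,K,T):
  if .5<o[0][0]<.6: print(o[0],lane(o[0]).round(4))
E
```

```text
time: 48.07
eef_pos: [0.5469, -0.0572, 0.1621]
eef_rot: [-3.113, -0.05, 0.015]
wrist_force: [-0.9, 0.4, -0.5]
finger_gap: -0.0002
finger_force: 0.0
t 48.0667 p [ 0.5469 -0.0572  0.1621] yaw 1.83 lane [-0.0018  0.362 ]
[[0.9994, 0.0317, -0.0101], [0.0319, -0.9991, 0.0279], [-0.0092, -0.0282, -0.9996]]
t 48.0667 p [ 0.5469 -0.0572  0.1621] yaw 1.83 lane [-0.0018  0.362 ]
row [0.0027 0.0049 0.102 ]
[0.555, -0.3423] [-0.0029  0.0768]
[0.556, -0.3948] [-0.0036  0.0243]
[0.5506, -0.2377] [-0.0039  0.1815]
[0.5538, -0.2898] [-0.0024  0.1293]
```

```bash
python3 -m handwheel '[[0.002,0,0.035,-1.6,0.4,0],[0.002,0,0.07,-1.6,0.4,0],[0.002,0,0.09,-1.6,0.4,0],[0.002,0,0.101,-1.6,0.4,0],[0.002,0,0.101,-1.6,0.4,0],[0.002,0,0.101,-1.6,0.4,0]]'
python3 -m handwheel '[[0,0.012,0,0,0,0],[0,0.024,0,0,0,0],[0,0.036,0,0,0,0],[0,0.048,0,0,0,0],[0,0.056,0,0,0,0],[0,0.062,0,0,0,0],[0,0.062,0,0,0,0]]'
python3 - <<'E'
from h import *
p,M=st(); print(M[:,2].round(4))
im,d,K,T=shot('scene','s10.png'); from m import cans
for o in cans(im,K,T):
  if .5<o[0][0]<.6: print(o,lane(o[0]).round(4))
c=im[150:290,130:300]; cv2.imwrite('pics/c10.png',cv2.resize(c,None,fx=4,fy=4)[:,:,::-1])
E
```

```text
time: 48.62
eef_pos: [0.5518, -0.0527, 0.0674]
eef_rot: [-3.14, -0.054, -0.013]
wrist_force: [-0.4, -0.6, -0.1]
finger_gap: 0.0003
finger_force: 0.0
time: 49.2
eef_pos: [0.5528, -0.1168, 0.0655]
eef_rot: [-3.141, -0.05, -0.01]
wrist_force: [-0.1, 1.1, 0.2]
finger_gap: 0.0001
finger_force: 0.2
t 49.2 p [ 0.5528 -0.1168  0.0655] yaw 1.84 lane [0.0022 0.3023]
[ 6.1e-03  5.0e-04 -1.0e+00]
([0.5577, -0.391], 47, 18, 23, (169, 189)) [-0.0018  0.0281]
([0.557, -0.3391], 48, 18, 12, (185, 197)) [-0.0008  0.08  ]
([0.5563, -0.2862], 49, 19, 12, (202, 205)) [0.0002 0.1329]
([0.553, -0.2348], 51, 19, 12, (219, 213)) [-0.0014  0.1843]
```

View pics/c10.png

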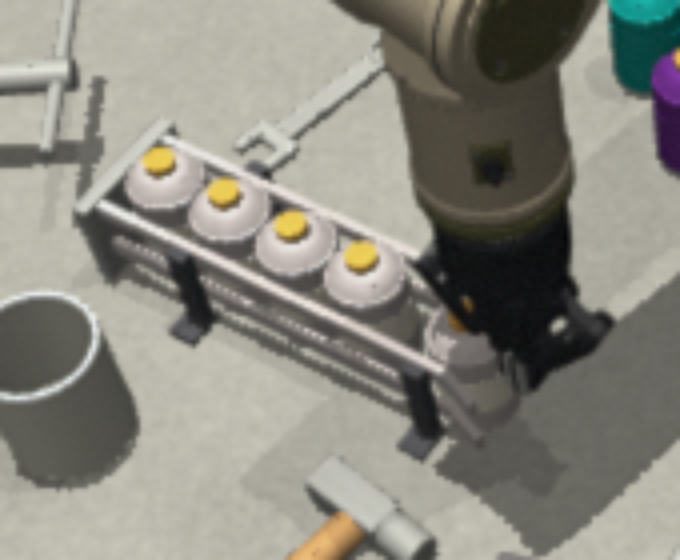

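The crop shows four canisters closed up. The fifth, at about (460,340), stands just ahead of the fingers, upright, with a gap of around 35 mm in front of it. I push on in small steps.

```bash
python3 -m handwheel '[[0,0.005,0,0,0,0],[0,0.01,0,0,0,0],[0,0.015,0,0,0,0],[0,0.015,0,0,0,0]]'
python3 -m handwheel '[[0,0.004,0,0,0,0],[0,0.008,0,0,0,0],[0,0.008,0,0,0,0]]'
python3 - <<'E'
from h import *
p,M=st()
im,d,K,T=shot('scene','s11.png'); from m import cans
for o in cans(im,K,T):
  if .5<o[0][0]<.6: print(o,lane(o[0]).round(4))
c=im[150:290,130:300]; cv2.imwrite('pics/c11.png',cv2.resize(c,None,fx=4,fy=4)[:,:,::-1])
E
```

```text
time: 49.58
eef_pos: [0.5534, -0.1312, 0.0655]
eef_rot: [-3.141, -0.052, -0.01]
wrist_force: [0.3, 0.0, -0.4]
finger_gap: 0.0003
finger_force: 0.2
time: 49.83
eef_pos: [0.5537, -0.1389, 0.0655]
eef_rot: [-3.141, -0.053, -0.01]
wrist_force: [0.1, 0.9, 0.6]
finger_gap: -0.0002
finger_force: 0.3
t 49.8333 p [ 0.5537 -0.1389  0.0655] yaw 1.92 lane [0.0023 0.2801]
([0.5576, -0.3912], 48, 18, 23, (169, 189)) [-0.0019  0.0279]
([0.5573, -0.3389], 48, 18, 11, (185, 197)) [-0.0005  0.0802]
([0.5563, -0.2862], 49, 19, 12, (202, 205)) [0.0002 0.1329]
([0.5528, -0.2349], 50, 19, 12, (219, 213)) [-0.0016  0.1843]
```

```bash
python3 -m handwheel '[[0,0.004,0,0,0,0],[0,0.007,0,0,0,0],[0,0.007,0,0,0,0]]'
python3 -m handwheel '[[0,0.003,0,0,0,0],[0,0.003,0,0,0,0]]'
python3 -m handwheel '[[0,0.003,0,0,0,0],[0,0.003,0,0,0,0]]'
python3 - <<'E'
from h import *
p,M=st()
im,d,K,T=shot('scene','s11.png'); from m import cans
for o in cans(im,K,T):
  if .5<o[0][0]<.6: print(o,lane(o[0]).round(4))
c=im[150:290,130:300]; cv2.imwrite('pics/c11.png',cv2.resize(c,None,fx=4,fy=4)[:,:,::-1])
E
```

```text
time: 50.13
eef_pos: [0.5539, -0.1458, 0.0655]
eef_rot: [-3.141, -0.053, -0.01]
wrist_force: [-0.8, 0.4, 0.8]
finger_gap: -0.0001
finger_force: 0.3
time: 50.3
eef_pos: [0.5541, -0.1478, 0.0654]
eef_rot: [-3.14, -0.054, -0.009]
wrist_force: [-0.9, 2.4, 0.7]
finger_gap: 0.0001
finger_force: 1.3
time: 50.47
eef_pos: [0.5542, -0.1489, 0.0653]
eef_rot: [-3.138, -0.056, -0.009]
wrist_force: [-2.4, 8.5, 2.7]
finger_gap: -0.0002
finger_force: 4.4
t 50.4667 p [ 0.5542 -0.1489  0.0653] yaw 2.05 lane [0.0025 0.2701]
([0.5584, -0.3926], 45, 18, 24, (168, 189)) [-0.0011  0.0265]
([0.5568, -0.3407], 48, 18, 11, (185, 197)) [-0.0011  0.0784]
([0.5557, -0.2893], 52, 19, 11, (201, 205)) [-0.0005  0.1298]
([0.553, -0.2376], 48, 19, 12, (218, 213)) [-0.0015  0.1815]
```

View pics/c11.png

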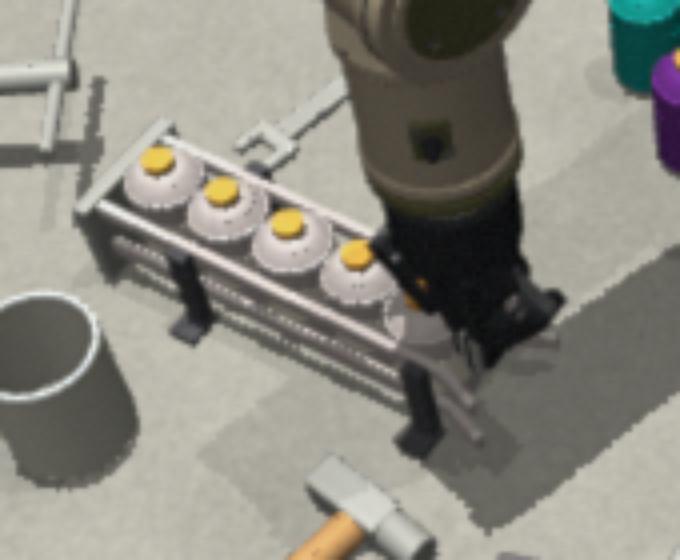

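The fifth canister, at about (415,310) in the crop, is now closed up against the file, with the contact force rising to 8.5 N. I ease off 2 mm, lift straight up and check.

```bash
python3 -m handwheel '[[0,-0.003,0,0,0,0],[0,-0.006,0,0,0,0],[0,-0.006,-0.02,0,0,0],[0,-0.006,-0.05,0,0,0],[0,-0.006,-0.09,0,0,0],[0,-0.02,-0.13,0,0,0],[0,-0.05,-0.17,0,0,0],[-0.03,-0.08,-0.21,0,0,0],[-0.06,-0.12,-0.21,0,0,0],[-0.06,-0.16,-0.21,0,0,0]]'
python3 -m handwheel '[[0,0,0,0,0,0],[0,0,0,0,0,0],[0,0,0,0,0,0]]'
python3 - <<'E'
from h import *
from m import cans
for n in('scene','top'):
    im,d,K,T=shot(n,n+'12.png'); print(n)
    for o in cans(im,K,T):
        if .5<o[0][0]<.6: print(o[0],lane(o[0]).round(4))
st()
E
```

```text
time: 51.35
eef_pos: [0.493, -0.0159, 0.2757]
eef_rot: [3.141, 0.046, 0.016]
wrist_force: [3.0, 1.2, 0.9]
finger_gap: 0.0001
finger_force: 0.0
time: 51.6
eef_pos: [0.4939, -0.0149, 0.2729]
eef_rot: [-3.141, -0.053, -0.01]
wrist_force: [0.0, -0.6, -0.5]
finger_gap: 0.0003
finger_force: 0.0
scene
[0.558, -0.3925] [-0.0015  0.0266]
[0.557, -0.3407] [-0.0009  0.0784]
[0.5557, -0.289] [-0.0005  0.1301]
[0.553, -0.2368] [-0.0015  0.1823]
[0.5576, -0.1848] [0.0048 0.2342]
top
[0.5553, -0.344] [-0.0027  0.0751]
[0.5561, -0.3959] [-0.0036  0.0232]
[0.5551, -0.1879] [0.0022 0.2312]
[0.551, -0.24] [-0.0036  0.1792]
[0.5539, -0.2916] [-0.0024  0.1275]
t 51.7 p [ 0.494  -0.0156  0.2724] yaw 1.84 lane [-0.0533  0.4053]
```

```bash
python3 -c "
from plant import sign_off
print(sign_off())"
```

```text
the job is handed in; nothing more can be done
None
```

I handed the job in at about 52 s. My last measurements show the lid open at about 73°, a detector seated in each bay, and all five silver canisters closed up in single file against the stop. The hand-in gave no verdict. A mid-run knock that hit one canister also turned the screwdriver; I did not measure how far it moved.

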